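Load the covered sample mixer by feel, tension its leaf spring and start it

TASK

Load every sample pot standing on the bench into the mixer's crate, upright, one to a cell, through the flap and right down on the cell floor; some cells already hold a vial that cannot be seen under its flap, so find the empty ones by feel, pressing on the flaps. When all the pots are in, turn the tension knob clockwise until the tip of the leaf spring points at the line on its scale, and after that push the run lever fully over to the far side. Leave the other things on the bench where they are.

Things in the scene. Friction and masses are not known exactly. Their poses are not given: they have to be found in the camera images.
- mixer: Bench mixer, fixed: white deck 250 (x) x 455 (y) x 30 mm thick carrying a grey crate. Origin on the bench under the crate's centre; x points away from the robot at yaw 0, z up; the deck spans y -205 to +250 mm. Crate 126 (x) x 246 (y) mm outside, eight square cells 52 x 52 mm inside, 2 rows (x -30, +30 mm) of 4 (y -90, -30, +30, +90 mm); cell floors 35 mm above the bench.
- crate_rim (a point): Centre of the crate's rim, 90 mm above the bench (walls between cells 8 mm thick, outer walls 7 mm). Each cell is covered by a light metal flap just below the rim, hinged on its +x edge, sprung shut, that swings down into the cell (under 1 N at its middle). Three cells, at random, hold a loose glass vial 44 mm tall under the flap: there the flap stops after 3 to 8 mm.
- pot0: Sample pot to load (three to five are present, the others are None): round, heavy steel foot 42 mm diameter and 16 mm tall, white body 40 mm diameter to 60 mm, above it a grey cap 34 mm diameter to 104 mm, 140 g, most of it in the foot. Origin at the centre of its underside, z up its axis. Grip it by the cap; when seated in a cell its cap stands clear, top 49 mm above the crate's rim.
- pot1: Sample pot to load (three to five are present, the others are None): round, heavy steel foot 42 mm diameter and 16 mm tall, white body 40 mm diameter to 60 mm, above it a grey cap 34 mm diameter to 104 mm, 140 g, most of it in the foot. Origin at the centre of its underside, z up its axis. Grip it by the cap; when seated in a cell its cap stands clear, top 49 mm above the crate's rim.
- pot2: Sample pot to load (three to five are present, the others are None): round, heavy steel foot 42 mm diameter and 16 mm tall, white body 40 mm diameter to 60 mm, above it a grey cap 34 mm diameter to 104 mm, 140 g, most of it in the foot. Origin at the centre of its underside, z up its axis. Grip it by the cap; when seated in a cell its cap stands clear, top 49 mm above the crate's rim.
- pot3: Sample pot to load (three to five are present, the others are None): round, heavy steel foot 42 mm diameter and 16 mm tall, white body 40 mm diameter to 60 mm, above it a grey cap 34 mm diameter to 104 mm, 140 g, most of it in the foot. Origin at the centre of its underside, z up its axis. Grip it by the cap; when seated in a cell its cap stands clear, top 49 mm above the crate's rim.
- pot4: Sample pot to load (three to five are present, the others are None): round, heavy steel foot 42 mm diameter and 16 mm tall, white body 40 mm diameter to 60 mm, above it a grey cap 34 mm diameter to 104 mm, 140 g, most of it in the foot. Origin at the centre of its underside, z up its axis. Grip it by the cap; when seated in a cell its cap stands clear, top 49 mm above the crate's rim.
- cell0 (a point): Centre of the top face of the shut flap of one corner cell (mixer frame x -30, y -90 mm), 87.5 mm above the bench, 52.5 mm above the cell floor, as over every cell; fixed, does not move with the flap. Over an empty cell a push here swings the flap right down; a pot goes straight in through it and the flap is left leaning on the pot's side.
- cell7 (a point): Centre of the top face of the shut flap of one corner cell (mixer frame x +30, y +90 mm), 87.5 mm above the bench, 52.5 mm above the cell floor, as over every cell; fixed, does not move with the flap. Over an empty cell a push here swings the flap right down; a pot goes straight in through it and the flap is left leaning on the pot's side.
- tension_knob (a joint): Tension knob on the grey tower at the mixer's +y end (mixer frame x -40, y 185 mm): vertical axis, black disc with a raised bar grip; radians, grows clockwise seen from above, range 0 to 4.5, starts at 0.2 to 1.0; stays where it is left (friction 0.04 N m). 1 rad of knob swings the leaf spring 0.1 rad; the mark is reached at about 3.0 rad. Turning back slackens it.
- tension_knob_grip (a point): On the knob's axis at the height to grip its bar. At knob value 0 the bar lies along the mixer's x axis and it turns with the knob; the bar is 14 mm thick, 46 mm long, 32 mm tall, its top 7 mm above this point; this point is 117 mm above the bench.
- leaf_tip (a point): Pointer tip of the dark leaf spring, a 100 mm steel strip pivoted at mixer x 0, y 205 mm and pointing to +x, lying over the pale scale plate 51 mm above the bench; it swings towards the crate as the knob is turned clockwise and rests at y 205 mm (mixer) with the knob at 0.
- tension_mark (a point): Middle of the one dark line (34 x 3 mm, along the mixer's x) on the pale scale plate, where the leaf spring's tip must point.
- run_lever (a joint): Run lever of the mixer at its -y end (mixer frame x 0, y -165 mm): black toggle; radians, 0 = leaning 0.5 rad towards the mixer's -x (off, as at the start), 1.0 = leaning 0.5 rad to +x (running); about 1 N at its tip moves it, it stays where it is left. Pivot along the mixer's y, 52 mm above the bench; length 60 mm to the centre of the ball.
- run_lever_tip (a point): Centre of the 26 mm black ball at the end of the run lever, 105 mm above the bench at either end of its swing and 112 mm when upright; moves with it.
- tip_rack: Bystander: blue box of pipette tips 89 x 129 x 67 mm, origin under its centre. Leave alone.
- beaker: Bystander: glass beaker 72 mm diameter, 95 mm tall, origin under its centre. Leave alone.
- short_jar: Bystander: small brown glass jar 48 mm diameter, 60 mm tall, origin under its centre. Leave alone.
- dishes: Bystander: stack of clear dishes 90 mm diameter, 46 mm tall, origin under its centre. Leave alone.
Mind the look-alikes: they are no part of the job. What is shaped like the pot0 but brown is not meant.

How it is judged:
On the way, in this order (a step that is already met when the one before it is completed fails the run):
1. every pot present stands in a crate cell, down on its floor (z of pot0 in the frame of mixer between 0.028 and 0.046 m and x of pot0 in the frame of mixer between -0.056 and 0.056 m and y of pot0 in the frame of mixer between -0.116 and 0.116 m and angle between each of pot0, pot1, pot2, pot3, pot4's own z axis and vertical below 0.3 rad and z of pot1 in the frame of mixer between 0.028 and 0.046 m and x of pot1 in the frame of mixer between -0.056 and 0.056 m and y of pot1 in the frame of mixer between -0.116 and 0.116 m and z of pot2 in the frame of mixer between 0.028 and 0.046 m and x of pot2 in the frame of mixer between -0.056 and 0.056 m and y of pot2 in the frame of mixer between -0.116 and 0.116 m and z of pot3 in the frame of mixer between 0.028 and 0.046 m and x of pot3 in the frame of mixer between -0.056 and 0.056 m and y of pot3 in the frame of mixer between -0.116 and 0.116 m and z of pot4 in the frame of mixer between 0.028 and 0.046 m and x of pot4 in the frame of mixer between -0.056 and 0.056 m and y of pot4 in the frame of mixer between -0.116 and 0.116 m), for 0.2 s.
2. the leaf spring's tip points at the line (horizontal distance between leaf_tip and tension_mark below 0.003 m), for 0.3 s.
3. the run lever is fully over (value of joint run_lever above 0.85 rad), for 0.2 s.
At the end, for the whole second after the job is handed in: Every pot present stands in a crate cell with its base within 11 mm of the cell floor and leaning less than 0.3 rad, at rest; the leaf spring's tip is within 3 mm of the middle of the line; the run lever is past 0.85 rad (all of step 1 and linear speed of each of pot0, pot1, pot2, pot3, pot4 below 0.03 m/s and horizontal distance between leaf_tip and tension_mark below 0.003 m and value of joint run_lever above 0.85 rad); the robot touches nothing.
It fails at once if the tip box is shoved more than 30 mm or tipped (distance of tip_rack from where it was at the start of the episode above 0.03 m or angle between tip_rack's own z axis and vertical above 0.5 rad).
It fails at once if the beaker is shoved more than 30 mm or tipped (distance of beaker from where it was at the start of the episode above 0.03 m or angle between beaker's own z axis and vertical above 0.5 rad).
It fails at once if the brown jar is shoved more than 30 mm or tipped (distance of short_jar from where it was at the start of the episode above 0.03 m or angle between short_jar's own z axis and vertical above 0.5 rad).
It fails at once if the stack of dishes is shoved more than 30 mm or tipped (distance of dishes from where it was at the start of the episode above 0.03 m or angle between dishes's own z axis and vertical above 0.5 rad).
Of pot0, pot1, pot2, pot3, pot4 only 3 to 5 are there at a start; the rules pass over those that are not, and their reading is None.
Of stock0, stock1, stock2, stock3, stock4, stock5, stock6, stock7 only 3 to 3 are there at a start; the rules pass over those that are not, and their reading is None.
At some moment in a run one of pot0, pot1, pot2, pot3, pot4 may be knocked a few centimetres aside while the robot is not near it.
It also fails if it takes over 210 s, if anything falls off the work surface, if the arm or the gripper's body presses on something with over 40 N, if the wrist force passes 120 N, or if a joint passes its speed limit or range.

ROBOT

A 6-joint arm with a two-finger parallel gripper is mounted at the origin on the work surface. World frame = base frame: x ahead of the robot, y to its left, z up, the work surface at z = 0. Lengths are in m, angles in rad, forces in N, time in s.
With the tool pointing down it reaches from about 0.425 to 0.95 m from the base axis. Payload 3.5 kg.
Tool frame: the origin (TCP) lies midway between the tips of the shut fingers; the grasp point (between the pads) lies 19 mm behind it (ctrl.tcp_to_grasp is the distance from the TCP to the grasp point, in m); z points along the fingers, x is the direction in which the jaws open and shut, and the axes are right-handed (so a half turn about z gives the same grasp; the last joint's range is limited). The gripper opens to 85 mm and grips with 20 to 120 N. Pads are 22 mm wide; open, the fingers measure 114 mm over their backs; the gripper's body (76 mm by 85 mm) begins 54 mm behind the grasp point. The pads swing forward as they close: fully open they stand 13 mm farther back than shut.
Start: joints at [0.995, 0.286, 1.577, -0, 1.279, -0.15], TCP at [0.279, 0.615, 0.231] pointing down, gripper open.
Joint ranges: [-2.77, 2.77], [-0.9, 2.22], [0.21, 2.48], [-1.53, 4.67], [0.24, 2.81], [-2.84, 2.84]. Speed limits (rad/s): [2.79, 2.79, 3.14, 3.14, 3.14, 3.14].

INTERFACE

Orientations are given as a unit quaternion [x, y, z, w].
In Python, from plant import ctrl, cams, workorder, spotter gives the robot as it stands. The module is installed in compiled form; this text tells all that it offers.
- The arm moves only by the tool send_rows, never from a script. Its argument "motion" is one flat list of numbers, 5 for each row, row after row: the shift along the tool's x, y, z in cm, then the turn about the tool's z in rad, then the finger opening in cm, from 0 to 8.54. In form: [tx, ty, tz, spin, gripper, tx, ty, tz, spin, gripper, ...]. A call has 1 to 12 rows; each row shifts and turns the pose as measured when the row begins, along the tool's axes as they then stand; what a row does not reach is not made up. A row lasts 1/10 s, in which the tool goes at most 50 mm and 8.59 degrees, less where a joint would pass 70% of its speed; a pose out of reach is approached as far as the arm can. A call is refused whole if a number of a shift passes 5 or a number of a turn 0.15, either way. A call with a gripper value outside its range is refused whole. The fingers move at their own pace and stop on an object; "grip_force" is the grip in N (left out, the last holds). Time passes only in rows, so rows that do not move let the fingers close. It gives the time, the measured TCP pose, the force and the opening at its end, in the units of the state.
- ctrl.get_state(): the state, without advancing time (a new reading comes with each control period).
- cams.read_camera(name): name is "scene" or "top"; returns (picture, depth): 400x640x3 uint8, red, green, blue; 400x640 float32, m along the optical axis (not along the pixel's ray), 0 where there is no reading.
- cams.camera_params(name): a dict with "fx", "fy", "cx", "cy" (pixels), "xyz" and "attitude" of the camera in the world. Camera axes: x right, y down, z forward; pixel columns grow to the right and rows downward; lengths in m; the calibration is good to about 2 mm. A picture is of the moment at which its call begins. camera_params takes no time and is no camera call.
- workorder.sign_off(): hands the job in, once; it reports no verdict.
Trained networks look in the newest picture that a camera, given by its name, has taken for a name from the list of things; names that differ only in an ending like _2 or _b are one class to them, and where a whole thing is asked for, a point or a joint stands for the part that bears it (a point fixed in the world has none). Each returns a list of dicts, best first, with "conf" (0 to 1); they miss things now and then, are a little off and sometimes report something else, mostly with a low value. They report only what shows in the picture. A call takes as long as a camera call. They do not tell look-alikes from the thing itself.
- spotter.trace(target, camera): "mask" (400x640 bool, what is visible of it) and "bbox" ([left, top, width, height] in pixels, round what is visible of it).
The state is a dict: "time": time; "qpos": joint angles; "dq": joint speeds; "joint_efforts": joint torques, N m; "eef_pos": TCP position; "tcp_rot": TCP orientation; "contact_force": force on the tool from outside, world axes, zero at the start; "wrist_torque": the same for the moment, N m; "opening": opening from 0.0 (shut) to 1.0 (fully open).
Only numpy, scipy, OpenCV 4.12 (cv2) and the standard library are available. Lean on these libraries where they do the work, as an engineer would, in place of code of your own. Each camera call takes 0.05 s, during which the arm holds its last target.

## Working session

There is one attempt and no reset: what is moved stays moved. The work goes in short steps, Python scripts to look and compute and a tool call to move; the robot and the scene stay as the last step left them, time stands still between calls to the robot, and variables do not carry over. Pictures are saved under pics/ and viewed, and the job is handed in when it is done.

Besides the shell and the picture viewer there is one more tool, called as name(argument=value, ...), one argument or row to a line, values as JSON. send_rows: Moves the arm, as the interface text tells. Its arguments: {"type":"object","properties":{"motion":{"type":"array","items":{"type":"number"}},"grip_force":{"type":"number"}},"required":["motion"]}

```bash
mkdir -p pics; cat > h.py <<'E'
import numpy as np, cv2
from plant import ctrl, cams, workorder, spotter
from scipy.spatial.transform import Rotation as R
def cam(n):
    p=cams.camera_params(n); return p
def pose(p):
    a=np.array(p['attitude'],float)
    M=R.from_quat(a).as_matrix() if a.size==4 else a.reshape(3,3)
    return np.array(p['xyz']),M
def unproj(n,u,v,d):
    p=cam(n);t,M=pose(p)
    c=np.stack([(np.asarray(u)-p['cx'])/p['fx']*d,(np.asarray(v)-p['cy'])/p['fy']*d,np.asarray(d)*np.ones_like(u,float)],-1)
    return c@M.T+t
def proj(n,X):
    p=cam(n);t,M=pose(p); c=(np.asarray(X)-t)@M
    return np.stack([c[...,0]/c[...,2]*p['fx']+p['cx'],c[...,1]/c[...,2]*p['fy']+p['cy']],-1)
def cloud(n,d):
    v,u=np.mgrid[0:400,0:640]
    return unproj(n,u.astype(float),v.astype(float),d.astype(float))
def rayz(n,u,v,z):
    t,M=pose(cam(n)); X=unproj(n,np.array(float(u)),np.array(float(v)),1.0)
    r=X-t; return t+r*(z-t[2])/r[2]
def save(f,im,s=1):
    im=cv2.cvtColor(im,cv2.COLOR_RGB2BGR)
    if s!=1: im=cv2.resize(im,None,fx=s,fy=s,interpolation=cv2.INTER_CUBIC)
    cv2.imwrite(f,im)
E
python3 - <<'E'
from h import *
for n in ('scene','top'):
    print(n,cam(n)); im,d=cams.read_camera(n); save(f'pics/{n}0.png',im); np.savez(f'{n}0.npz',im=im,d=d)
print(ctrl.get_state(),ctrl.tcp_to_grasp)
E
```

```text
scene {'fx': 428.13029374936167, 'fy': 428.13029374936167, 'cx': 314.65621124110396, 'cy': 195.51643076792445, 'xyz': array([ 1.07895684, -0.70461906,  1.03062352]), 'attitude': array([ 0.86626062,  0.33587109, -0.13657526, -0.34370096])}
top {'fx': 442.4681236904418, 'fy': 442.4681236904418, 'cx': 320.45900581601046, 'cy': 193.91885968980668, 'xyz': array([ 0.24555511, -0.06892439,  1.49235367]), 'attitude': array([ 0.71015241, -0.69947326,  0.06105525, -0.05189373])}
{'time': 0.1, 'qpos': array([ 9.95008071e-01,  2.87126167e-01,  1.57802660e+00, -4.35484622e-05,
        1.27861747e+00, -1.49978827e-01]), 'dq': array([-8.35437811e-05, -6.30462158e-04, -3.27368073e-03, -1.48624308e-03,
       -6.74049637e-04, -2.10663296e-04]), 'joint_efforts': array([ 2.25456592e-04, -4.07294691e+01, -2.93698525e+01, -1.87351798e-04,
        3.39615988e-03, -1.15470189e-05]), 'eef_pos': array([0.27845468, 0.61423245, 0.23005494]), 'tcp_rot': array([ 8.40548906e-01,  5.41734576e-01, -9.84498203e-04,  4.65476928e-04]), 'contact_force': array([ 0.09259808,  1.12052573, -0.25964819]), 'wrist_torque': array([-0.00825106,  0.0507272 , -0.00685446]), 'opening': 0.9964768646991392} 0.0187
```

View pics/scene0.png

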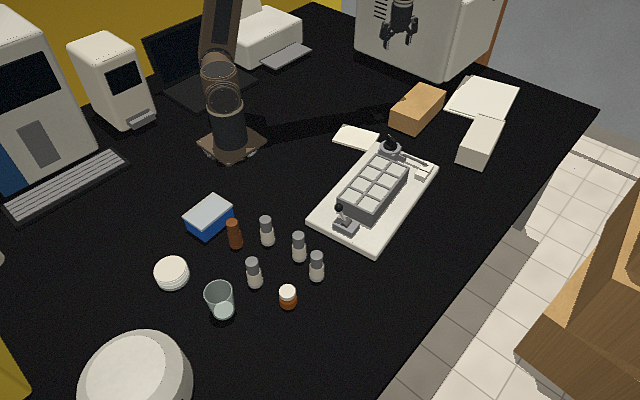

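View pics/top0.png

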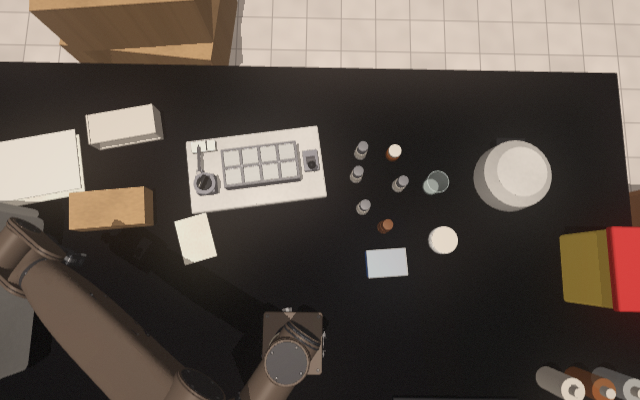

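The scene picture shows four grey-capped white pots, at (267,231), (299,246), (253,272) and (317,266). In top view they are at (363,207), (357,174), (401,183) and (361,150). Things that could be mistaken for them are the brown pot-shaped one at (234,233) and the brown jar with a white lid at (288,297). Next I'll measure.

```bash
cat > m.py <<'E'
from h import *
T=np.load('top0.npz');S=np.load('scene0.npz')
for n in ('top','scene'):
    for t in ('pot0','mixer','crate_rim','run_lever','tension_knob','leaf_tip','tip_rack','beaker','short_jar','dishes'):
        try: r=spotter.trace(t,n)
        except Exception as e: print(t,e); continue
        print(n,t,[(round(x['conf'],2),[int(b) for b in x['bbox']]) for x in r[:8]])
        if t in('pot0','mixer','crate_rim'): np.savez(f'mask_{n}_{t}.npz',m=np.array([x['mask'] for x in r]),c=[x['conf'] for x in r])
for n,D in (('top',T),('scene',S)):
    P=cloud(n,D['d']); ms=np.load(f'mask_{n}_pot0.npz')
    for m,c in zip(ms['m'],ms['c']):
        ok=m&(D['d']>0); X=P[ok]; z=X[:,2]; zt=np.percentile(z,97)
        top=X[z>zt-0.012]; col=np.median(D['im'][m],0)
        print(n,round(float(c),2),'ztop',zt.round(4),'ctop',top.mean(0).round(4),len(top),'zlow',z.min().round(3),col)
E
python3 m.py
python3 - <<'E'
from h import *
im=np.load('scene0.npz')['im']; save('pics/crop1.png',im[200:330,140:340],4)
save('pics/crop2.png',im[120:270,290:460],4)
E
```

```text
top pot0 [(0.7, [391, 177, 17, 13]), (0.66, [348, 162, 14, 20]), (0.61, [184, 126, 145, 84]), (0.54, [353, 139, 12, 21]), (0.46, [378, 221, 12, 10])]
top mixer [(0.79, [185, 124, 139, 91])]
top crate_rim [(0.55, [186, 126, 141, 86])]
top run_lever [(0.41, [307, 157, 6, 10])]
top tension_knob [(0.63, [194, 174, 19, 18])]
top leaf_tip [(0.52, [199, 150, 2, 22])]
top tip_rack [(0.69, [368, 246, 38, 34]), (0.48, [422, 173, 26, 21])]
top beaker [(0.7, [422, 172, 26, 21]), (0.67, [348, 165, 14, 18])]
top short_jar [(0.66, [382, 146, 19, 12]), (0.28, [182, 124, 142, 92])]
top dishes [(0.62, [429, 229, 31, 21])]
scene pot0 [(0.91, [225, 221, 14, 28]), (0.89, [260, 218, 18, 30]), (0.74, [289, 231, 17, 32])]
scene mixer [(0.9, [305, 135, 134, 126])]
scene crate_rim [(0.58, [302, 131, 140, 129])]
scene run_lever []
scene tension_knob [(0.72, [384, 132, 11, 21])]
scene leaf_tip [(0.73, [258, 214, 19, 33]), (0.43, [400, 151, 23, 13])]
scene tip_rack [(0.69, [181, 190, 52, 50])]
scene beaker [(0.66, [205, 282, 30, 37])]
scene short_jar []
scene dishes [(0.76, [152, 256, 39, 35]), (0.23, [205, 282, 30, 38])]
top 0.7 ztop 0.1086 ctop [ 0.5183 -0.3478  0.1044] 79 zlow 0.011 [137.  128.5 120. ]
top 0.66 ztop 0.1086 ctop [ 0.5472 -0.2042  0.1043] 77 zlow 0.009 [142. 133. 124.]
top 0.61 ztop 0.0941 ctop [0.5622 0.1306 0.0898] 3201 zlow -0.003 [217. 209. 199.]
top 0.54 ztop 0.1085 ctop [ 0.6306 -0.2197  0.1036] 87 zlow -0.006 [128. 120. 110.]
top 0.46 ztop 0.1098 ctop [ 0.3772 -0.2965  0.1049] 71 zlow 0.022 [140.  93.  65.]
scene 0.91 ztop 0.1067 ctop [ 0.3807 -0.2978  0.1035] 103 zlow 0.003 [77. 48. 29.]
scene 0.89 ztop 0.1066 ctop [ 0.442  -0.2267  0.1034] 104 zlow -0.002 [137. 132. 118.]
scene 0.74 ztop 0.1063 ctop [ 0.5504 -0.2048  0.1032] 114 zlow -0.002 [135. 130. 116.]
```

View pics/crop1.png

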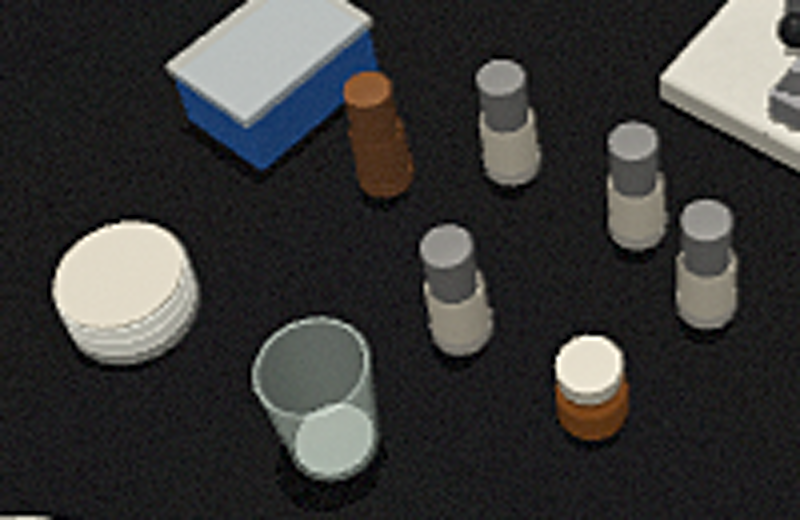

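View pics/crop2.png

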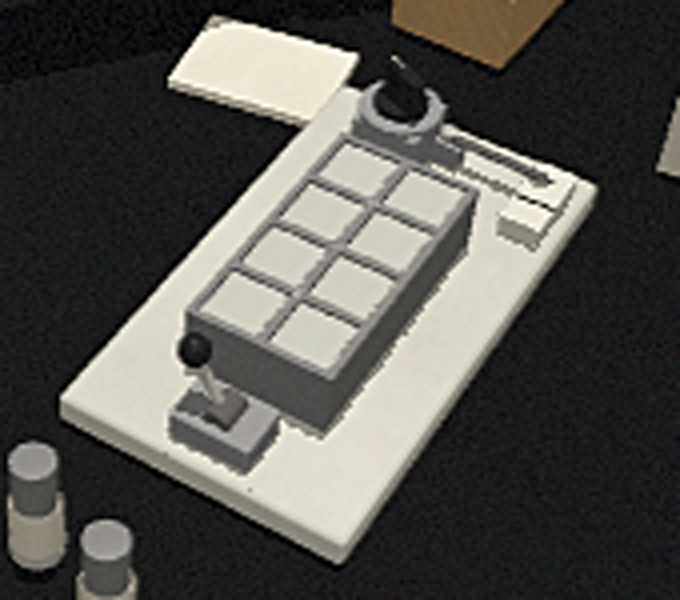

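```bash
cat > pots.py <<'E'
from h import *
import sys
from scipy.optimize import least_squares
def capfit(n,im,d,xy):
    P=cloud(n,d); m=(d>0)&(np.hypot(P[...,0]-xy[0],P[...,1]-xy[1])<0.03)
    X=P[m]; z=X[:,2]; sel=X[(z>0.096)&(z<0.116)]
    if len(sel)<20: return None
    # pixel-based: circle centre via minEnclosingCircle of the top points (trimmed)
    top=sel[sel[:,2]>np.percentile(sel[:,2],40)-0.003]
    c,r=cv2.minEnclosingCircle(sel[:,:2].astype(np.float32))
    return np.array([*np.mean(top[:,:2],0),*c,r,np.median(top[:,2])]),len(sel)
if __name__=='__main__':
    T=np.load('top0.npz');S=np.load('scene0.npz')
    for xy in ((.442,-.2267),(.549,-.2045),(.518,-.348),(.6306,-.2197),(.379,-.297)):
        for n,D in (('top',T),('scene',S)): print(xy,n,[np.round(v,4) for v in capfit(n,D['im'],D['d'],xy)])
    for n,D in (('top',T),('scene',S)):
        P=cloud(n,D['d']); 
        m=(np.abs(P[...,0]-.56)<.14)&(np.abs(P[...,1]-.13)<.25)&(D['d']>0)
        for lo,hi,nm in ((.022,.038,'deck'),(.080,.1,'crate')):
            k=(m&(P[...,2]>lo)&(P[...,2]<hi)).astype(np.uint8)
            k=cv2.morphologyEx(k,cv2.MORPH_OPEN,np.ones((3,3)))
            nl,l,st,ce=cv2.connectedComponentsWithStats(k); i=1+np.argmax(st[1:,4]); X=P[l==i]
            (c,s,a)=cv2.minAreaRect(X[:,:2].astype(np.float32)*1000); print(n,nm,c,s,a,np.median(X[:,2]))
E
python3 pots.py
```

```text
(0.442, -0.2267) top [array([ 0.4398, -0.227 ,  0.4401, -0.2275,  0.0173,  0.1048]), np.int64(93)]
(0.442, -0.2267) scene [array([ 0.4407, -0.2258,  0.4396, -0.2255,  0.018 ,  0.1042]), np.int64(102)]
(0.549, -0.2045) top [array([ 0.549 , -0.205 ,  0.5497, -0.2053,  0.0175,  0.105 ]), np.int64(89)]
(0.549, -0.2045) scene [array([ 0.5494, -0.204 ,  0.5493, -0.2023,  0.0179,  0.1041]), np.int64(109)]
(0.518, -0.348) top [array([ 0.5198, -0.3484,  0.5197, -0.3489,  0.0171,  0.1046]), np.int64(90)]
(0.518, -0.348) scene [array([ 0.5198, -0.3475,  0.5198, -0.347 ,  0.0176,  0.1045]), np.int64(131)]
(0.6306, -0.2197) top [array([ 0.6312, -0.2194,  0.6318, -0.2182,  0.0183,  0.1037]), np.int64(87)]
(0.6306, -0.2197) scene [array([ 0.631 , -0.2186,  0.6311, -0.2189,  0.0182,  0.1041]), np.int64(128)]
(0.379, -0.297) top [array([ 0.3784, -0.2981,  0.3783, -0.2986,  0.0169,  0.1055]), np.int64(88)]
(0.379, -0.297) scene [array([ 0.3788, -0.2962,  0.3773, -0.2965,  0.0189,  0.1046]), np.int64(106)]
top deck (567.3280029296875, 135.12786865234375) (250.7095947265625, 455.1622619628906) 8.31563663482666 0.029891498336650058
top crate (570.7557983398438, 113.10958099365234) (127.96097564697266, 246.27151489257812) 8.423430442810059 0.08825236238818013
scene deck (566.6639404296875, 135.6667022705078) (251.5259246826172, 457.4953308105469) 8.409408569335938 0.03038005135049282
scene crate (569.432373046875, 115.21917724609375) (129.44873046875, 251.444580078125) 8.485167503356934 0.08866274081321956
```

Mixer origin is at (0.570, 0.113) with yaw 0.146 rad. The heights match the text (deck 30 mm, rim about 89 mm, caps 104 mm). I'll write a delta helper, then align the tool with the mixer.

```bash
cat > go.py <<'E'
import sys
from h import *
YAW=0.1463; O=np.array([0.5701,0.1135])
c,s=np.cos(YAW),np.sin(YAW)
def m2w(x,y): return O+np.array([c*x-s*y,s*x+c*y])
def w2m(x,y): d=np.array([x,y])-O; return np.array([c*d[0]+s*d[1],-s*d[0]+c*d[1]])
def tyaw(st):
    M=R.from_quat(st['tcp_rot']).as_matrix(); return np.arctan2(M[1,0],M[0,0])
def delta(x,y,z):
    st=ctrl.get_state(); M=R.from_quat(st['tcp_rot']).as_matrix()
    return ((np.array([x,y,z])-st['eef_pos'])@M*100).round(2)
def show():
    st=ctrl.get_state();p=st['eef_pos']
    M=R.from_quat(st['tcp_rot']).as_matrix()
    print('t',round(st['time'],2),'tcp',p.round(4),'mix',(w2m(*p[:2])*1000).round(1),'yaw',tyaw(st).round(4),'tilt',M[:2,2].round(4),'F',st['contact_force'].round(2),'op',round(st['opening'],3),'q',st['qpos'].round(2))
if __name__=='__main__':
    show()
    a=sys.argv[1:]
    # args: m|w x y z(mm) groups
    for i in range(0,len(a),4):
        x,y,z=[float(v)/1000 for v in a[i+1:i+4]]
        if a[i]=='m': x,y=m2w(x,y)
        print(a[i:i+4],'world',np.round([x,y],4),'delta',delta(x,y,z))
E
python3 go.py
```

```text
t 1.1 tcp [0.2788 0.6147 0.2313] mix [-215.1  538.3] yaw 1.145 tilt [0. 0.] F [ 0.06  0.19 -0.38] op 0.998 q [ 0.99  0.29  1.58 -0.    1.28 -0.15]
```

send_rows(
  motion=[0,0,0,0.143,0,0,0,0,0.143,0,0,0,0,0.143,0,0,0,0,0.143,0,0,0,0,0.143,0,0,0,0,0.143,0,0,0,0,0.143,0,0,0,0,0,0],
  grip_force=30,
)

```text
time: 1.9
eef_pos: [0.2788, 0.6147, 0.2313]
tcp_rot: [0.999, 0.052, -0.0, 0.0]
contact_force: [0.1, 0.5, -0.2]
opening: 0.001
```

```bash
python3 go.py m -30 90 110
```

```text
t 1.9 tcp [0.2788 0.6147 0.2313] mix [-215.2  538.3] yaw 0.1039 tilt [-0.     -0.0001] F [ 0.05  0.55 -0.21] op 0.001 q [ 1.    0.29  1.58 -0.    1.28  0.89]
['m', '-30', '90', '110'] world [0.5273 0.1982] delta [20.4  44.01 12.13]
```

send_rows(
  motion=[0,0,0,-0.042,0,2,4.4,0,0,0,2,4.4,0,0,0,2,4.4,0,0,0,2,4.4,0,0,0,2,4.4,0,0,0,2,4.4,0,0,0,2,4.4,0,0,0,2,4.4,0,0,0,2,4.4,0,0,0,0,0,0,0,0],
)

```text
time: 3.0
eef_pos: [0.5301, 0.2433, 0.2324]
tcp_rot: [0.995, 0.096, 0.003, -0.001]
contact_force: [0.1, 0.2, -0.6]
opening: -0.0
```

```bash
python3 go.py m -30 90 110
```

```text
t 3.0 tcp [0.5301 0.2433 0.2324] mix [-20.7 134.2] yaw 0.1929 tilt [0.0058 0.0027] F [ 0.06  0.22 -0.59] op -0.0 q [0.26 0.08 1.81 0.   1.24 0.06]
['m', '-30', '90', '110'] world [0.5273 0.1982] delta [-1.21  4.39 12.23]
```

send_rows(
  motion=[-0.6,2.2,3,0.045,0,-0.6,2.2,3,0,0,0,0,3,0,0,0,0,2,0,0,0,0,0,0,0],
)

```text
time: 3.5
eef_pos: [0.5283, 0.1971, 0.1218]
tcp_rot: [0.997, 0.078, 0.006, -0.002]
contact_force: [-0.4, 0.2, -0.9]
opening: 0.005
```

```bash
python3 go.py m -30 90 95
```

```text
t 3.5 tcp [0.5283 0.1971 0.1218] mix [-29.2  88.8] yaw 0.157 tilt [0.0116 0.0058] F [-0.41  0.2  -0.86] op 0.005 q [0.18 0.15 1.95 0.   1.03 0.02]
['m', '-30', '90', '95'] world [0.5273 0.1982] delta [-0.11 -0.11  2.68]
```

send_rows(
  motion=[0,0,2.6,0,0,0,0,0.4,0,0,0,0,0.4,0,0,0,0,0.4,0,0,0,0,0.4,0,0,0,0,0.4,0,0],
)

```text
time: 4.1
eef_pos: [0.533, 0.2008, 0.0824]
tcp_rot: [0.996, 0.083, 0.012, -0.003]
contact_force: [-0.1, -0.5, 0.4]
opening: -0.005
```

```bash
python3 go.py m -30 30 105
```

```text
t 4.1 tcp [0.533  0.2008 0.0824] mix [-24.   91.8] yaw 0.1658 tilt [0.0229 0.0084] F [-0.1  -0.48  0.39] op -0.005 q [0.18 0.21 1.96 0.01 0.94 0.01]
['m', '-30', '30', '105'] world [0.536  0.1388] delta [-0.66  6.15 -2.3 ]
```

send_rows(
  motion=[0,0,0,0,0],
)

```text
time: 4.2
eef_pos: [0.533, 0.2008, 0.0825]
tcp_rot: [0.996, 0.083, 0.012, -0.003]
contact_force: [-0.5, -0.3, 1.0]
opening: 0.0
```

```bash
python3 go.py m -30 30 105
```

```text
t 4.2 tcp [0.533  0.2008 0.0825] mix [-24.   91.8] yaw 0.1659 tilt [0.023  0.0085] F [-0.47 -0.32  1.02] op 0.0 q [0.18 0.21 1.96 0.01 0.94 0.01]
['m', '-30', '30', '105'] world [0.536  0.1388] delta [-0.67  6.16 -2.3 ]
```

send_rows(
  motion=[-0.5,0,0.6,0,0,0,0,0.6,0,0],
)

```text
time: 4.4
eef_pos: [0.5293, 0.2003, 0.0713]
tcp_rot: [0.996, 0.083, 0.014, -0.003]
contact_force: [0.2, 0.2, -0.3]
opening: -0.003
```

```bash
python3 go.py m -30 30 105
```

```text
t 4.4 tcp [0.5293 0.2003 0.0713] mix [-27.7  91.8] yaw 0.166 tilt [0.0264 0.0091] F [ 0.2   0.23 -0.31] op -0.003 q [0.18 0.22 1.97 0.01 0.92 0.01]
['m', '-30', '30', '105'] world [0.536  0.1388] delta [-0.26  6.16 -3.41]
```

send_rows(
  motion=[0,0,-4,0.015,0,0,3,0,0,0,0,3.2,0,0,0,0,0,0,0,0],
)

```text
time: 4.8
eef_pos: [0.5359, 0.1373, 0.1086]
tcp_rot: [0.997, 0.077, 0.011, -0.003]
contact_force: [0.0, 0.7, 0.5]
opening: 0.003
```

```bash
python3 go.py m -30 30 95
```

```text
t 4.8 tcp [0.5359 0.1373 0.1086] mix [-30.4  28.5] yaw 0.1531 tilt [0.022  0.0079] F [0.05 0.65 0.53] op 0.003 q [ 0.06  0.14  1.99  0.01  0.99 -0.09]
['m', '-30', '30', '95'] world [0.536  0.1388] delta [ 0.01 -0.14  1.36]
```

send_rows(
  motion=[0,-0.15,1.6,0,0,0,0,0.9,0,0,0,0,0.9,0,0,0,0,0,0,0],
)

```text
time: 5.2
eef_pos: [0.5358, 0.1393, 0.0723]
tcp_rot: [0.997, 0.076, 0.011, -0.004]
contact_force: [-0.6, 0.6, -0.1]
opening: -0.004
```

```bash
python3 go.py m -30 -30 110
```

```text
t 5.2 tcp [0.5358 0.1393 0.0723] mix [-30.2  30.5] yaw 0.1514 tilt [0.0208 0.0086] F [-0.64  0.56 -0.15] op -0.004 q [ 0.07  0.2   2.    0.01  0.92 -0.09]
['m', '-30', '-30', '110'] world [0.5448 0.0794] delta [ 0.07  6.03 -3.81]
```

send_rows(
  motion=[0,0,-3.4,0,0,0,3,0,0,0,0,2.9,0,0,0,0,0,0,0,0],
)

```text
time: 5.6
eef_pos: [0.5436, 0.0815, 0.1062]
tcp_rot: [0.997, 0.078, 0.01, -0.003]
contact_force: [0.1, -0.1, 0.1]
opening: -0.002
```

```bash
python3 go.py m -30 -30 91
```

```text
t 5.6 tcp [0.5436 0.0815 0.1062] mix [-30.8 -27.8] yaw 0.1565 tilt [0.0189 0.0085] F [ 0.08 -0.05  0.06] op -0.002 q [-0.04  0.14  1.99  0.01  0.99 -0.2 ]
['m', '-30', '-30', '91'] world [0.5448 0.0794] delta [0.05 0.23 1.52]
```

send_rows(
  motion=[0,0.2,1.6,0,0,0,0,0.9,0,0,0,0,0.9,0,0],
)

```text
time: 5.9
eef_pos: [0.5466, 0.0802, 0.0831]
tcp_rot: [0.997, 0.079, 0.008, -0.003]
contact_force: [-37.3, -5.7, 82.6]
opening: -0.002
```

```bash
python3 go.py m -30 -90 110
```

```text
t 5.9 tcp [0.5466 0.0802 0.0831] mix [-28.1 -29.6] yaw 0.1585 tilt [0.015  0.0062] F [-37.28  -5.7   82.57] op -0.002 q [-0.04  0.18  1.99  0.01  0.95 -0.2 ]
['m', '-30', '-90', '110'] world [0.5535 0.0201] delta [-0.22  6.03 -2.71]
```

send_rows(
  motion=[0,0,-2.4,0,0,-0.2,3,0,0,0,0,3,0,0,0,0,0,0,0,0],
)

```text
time: 6.3
eef_pos: [0.5563, 0.0232, 0.1135]
tcp_rot: [0.997, 0.082, 0.011, -0.002]
contact_force: [0.6, 0.2, 0.0]
opening: 0.001
```

```bash
python3 go.py m -30 -90 90
```

```text
t 6.3 tcp [0.5563 0.0232 0.1135] mix [-26.9 -87.3] yaw 0.1649 tilt [0.0208 0.0063] F [0.64 0.25 0.04] op 0.001 q [-0.14  0.15  1.97  0.01  1.   -0.32]
['m', '-30', '-90', '90'] world [0.5535 0.0201] delta [-0.37  0.27  2.34]
```

send_rows(
  motion=[-0.3,0.25,2.3,0.015,0,0,0,0.4,0,0,0,0,0.4,0,0,0,0,0.4,0,0,0,0,0.4,0,0],
)

```text
time: 6.8
eef_pos: [0.5561, 0.0226, 0.0844]
tcp_rot: [0.997, 0.078, 0.008, -0.0]
contact_force: [-13.1, -3.4, 21.1]
opening: -0.004
```

```bash
python3 go.py m 30 -90 110
```

```text
t 6.8 tcp [0.5561 0.0226 0.0844] mix [-27.1 -87.9] yaw 0.1565 tilt [0.0164 0.0023] F [-13.14  -3.35  21.12] op -0.004 q [-0.14  0.19  1.98  0.01  0.95 -0.3 ]
['m', '30', '-90', '110'] world [0.6129 0.0288] delta [ 5.75  0.27 -2.47]
```

send_rows(
  motion=[0,0,-2.5,0,0,2.8,0.2,0,0,0,2.8,0,0,0,0,0,0,0,0,0],
)

```text
time: 7.2
eef_pos: [0.6134, 0.0337, 0.1155]
tcp_rot: [0.997, 0.08, 0.01, -0.001]
contact_force: [-0.5, -0.4, 0.1]
opening: -0.004
```

```bash
python3 go.py m 30 -90 90
```

```text
t 7.2 tcp [0.6134 0.0337 0.1155] mix [ 31.2 -85.2] yaw 0.161 tilt [0.0197 0.0029] F [-0.53 -0.41  0.08] op -0.004 q [-0.11  0.26  1.83  0.01  1.03 -0.28]
['m', '30', '-90', '90'] world [0.6129 0.0288] delta [-0.18  0.47  2.54]
```

send_rows(
  motion=[-0.2,0.45,2.5,0.012,0,0,0,0.4,0,0,0,0,0.4,0,0,0,0,0.4,0,0,0,0,0.4,0,0],
)

```text
time: 7.7
eef_pos: [0.6128, 0.0325, 0.0756]
tcp_rot: [0.997, 0.077, 0.01, -0.001]
contact_force: [-0.0, -0.6, 0.9]
opening: -0.002
```

```bash
python3 go.py m 30 -30 110
```

```text
t 7.7 tcp [0.6128 0.0325 0.0756] mix [ 30.4 -86.4] yaw 0.1534 tilt [0.0207 0.0036] F [-0.02 -0.62  0.86] op -0.002 q [-0.11  0.31  1.85  0.01  0.96 -0.27]
['m', '30', '-30', '110'] world [0.6042 0.0882] delta [ 0.07 -5.64 -3.44]
```

send_rows(
  motion=[0,0,-3.4,0,0,0,-2.8,0,0,0,0,-2.8,0,0,0,0,0,0,0,0],
)

```text
time: 8.1
eef_pos: [0.6027, 0.0888, 0.1108]
tcp_rot: [0.997, 0.076, 0.01, -0.002]
contact_force: [-0.4, -0.4, 0.5]
opening: -0.002
```

```bash
python3 go.py m 30 -30 90
```

```text
t 8.1 tcp [0.6027 0.0888 0.1108] mix [ 28.7 -29.2] yaw 0.1511 tilt [0.0199 0.0045] F [-0.35 -0.4   0.49] op -0.002 q [-0.02  0.26  1.85  0.01  1.02 -0.18]
['m', '30', '-30', '90'] world [0.6042 0.0882] delta [0.09 0.08 2.08]
```

send_rows(
  motion=[0.1,0.1,2.1,0,0,0,0,0.4,0,0,0,0,0.4,0,0,0,0,0.4,0,0,0,0,0.4,0,0],
)

```text
time: 8.6
eef_pos: [0.6064, 0.0871, 0.0756]
tcp_rot: [0.997, 0.076, 0.012, -0.001]
contact_force: [-0.3, -0.6, 0.8]
opening: 0.0
```

```bash
python3 go.py m 30 30 110
```

```text
t 8.6 tcp [0.6064 0.0871 0.0756] mix [ 32.  -31.4] yaw 0.1519 tilt [0.0247 0.0036] F [-0.32 -0.57  0.78] op 0.0 q [-0.02  0.31  1.86  0.01  0.95 -0.18]
['m', '30', '30', '110'] world [0.5954 0.1476] delta [-0.08 -6.14 -3.44]
```

send_rows(
  motion=[0,0,-3.4,0,0,0,-3,0,0,0,-0.2,-3,0,0,0,0,0,0,0,0],
)

```text
time: 9.0
eef_pos: [0.5948, 0.1453, 0.1101]
tcp_rot: [0.997, 0.074, 0.012, -0.001]
contact_force: [1.2, -1.0, 0.6]
opening: -0.0
```

```bash
python3 go.py m 30 30 90
```

```text
t 9.0 tcp [0.5948 0.1453 0.1101] mix [29.1 27.9] yaw 0.1475 tilt [0.0239 0.0037] F [ 1.16 -0.96  0.63] op -0.0 q [ 0.07  0.26  1.84  0.    1.01 -0.08]
['m', '30', '30', '90'] world [0.5954 0.1476] delta [ 0.05 -0.21  2.02]
```

send_rows(
  motion=[0,-0.2,2.1,0,0,0,0,0.4,0,0,0,0,0.4,0,0,0,0,0.4,0,0,0,0,0.4,0,0],
)

```text
time: 9.5
eef_pos: [0.5979, 0.1454, 0.0745]
tcp_rot: [0.997, 0.074, 0.014, -0.0]
contact_force: [-0.4, -0.0, 0.7]
opening: -0.001
```

```bash
python3 go.py m -30 90 110
```

```text
t 9.5 tcp [0.5979 0.1454 0.0745] mix [32.1 27.5] yaw 0.1472 tilt [0.0288 0.0027] F [-0.43 -0.01  0.69] op -0.001 q [ 0.07  0.31  1.85  0.    0.95 -0.07]
['m', '-30', '90', '110'] world [0.5273 0.1982] delta [-6.1  -6.25 -3.74]
```

send_rows(
  motion=[0,0,-4.5,0,3,0,0,-4,0,6,0,1,0,0,6,0,4,0,0,6,0,4.8,0,0,6,0,4.8,0,0,6,0,4.8,0,0,6,0,4.8,0,0,6,0,4.8,0,0,6,0,3,0,0,6,0,0,0,0,6],
)

```text
time: 10.6
eef_pos: [0.6422, -0.188, 0.1582]
tcp_rot: [0.997, 0.073, 0.013, 0.001]
contact_force: [-0.2, -0.4, -0.7]
opening: 0.702
```

```bash
cat > look.py <<'E'
from h import *
from pots import capfit
import time
t=str(int(time.time()))
D={n:cams.read_camera(n) for n in ('top','scene')}
save(f'pics/look{t}.png',D['scene'][0]); print('pics/look%s.png'%t)
np.savez('last.npz',top=D['top'][0],scene=D['scene'][0],td=D['top'][1],sd=D['scene'][1])
# all blobs near cap height in the pot area
for n in ('scene','top'):
    im,d=D[n];P=cloud(n,d)
    k=((d>0)&(P[...,2]>.095)&(P[...,2]<.115)&(P[...,0]>.3)&(P[...,0]<.85)&(P[...,1]<-.08)&(P[...,1]>-.6)).astype(np.uint8)
    nl,l,st,ce=cv2.connectedComponentsWithStats(k)
    for i in range(1,nl):
        if st[i,4]<40: continue
        r=capfit(n,im,d,P[l==i][:,:2].mean(0))
        if r: print(n,st[i,4],r[0].round(4),'rgb',np.median(im[l==i],0))
E
python3 look.py; python3 go.py w 631 -219 140
```

```text
pics/look1796659489.png
scene 103 [ 0.4408 -0.2257  0.4399 -0.2247  0.0183  0.1041] rgb [146. 144. 139.]
scene 106 [ 0.379  -0.2964  0.3785 -0.2957  0.0173  0.1047] rgb [141.  90.  51.]
scene 114 [ 0.5493 -0.2039  0.5496 -0.2032  0.0183  0.1038] rgb [83.5 83.  80. ]
scene 131 [ 0.6311 -0.2185  0.6299 -0.2186  0.0182  0.1046] rgb [83. 82. 79.]
scene 131 [ 0.5197 -0.3478  0.5191 -0.3466  0.0188  0.1046] rgb [147. 145. 141.]
top 67 [ 0.5477 -0.2088  0.5495 -0.2048  0.0177  0.1047] rgb [87. 82. 80.]
top 93 [ 0.5195 -0.3484  0.5196 -0.3492  0.0173  0.1048] rgb [144. 137. 134.]
top 93 [ 0.4398 -0.2269  0.44   -0.2266  0.0171  0.1048] rgb [150. 142. 139.]
top 94 [ 0.3784 -0.298   0.3786 -0.2978  0.0172  0.1048] rgb [144.   97.5  68.5]
t 10.7 tcp [ 0.6418 -0.1844  0.1578] mix [  27.5 -305.1] yaw 0.1497 tilt [0.0245 0.0023] F [ 0.11  1.06 -0.15] op 0.701 q [-0.44  0.32  1.67  0.01  1.13 -0.59]
['w', '631', '-219', '140'] world [ 0.631 -0.219] delta [-1.62  3.26  1.75]
```

send_rows(
  motion=[-0.8,1.6,0,0,6,-0.8,1.6,0,0,6,0,0,2,0,6],
)

```text
time: 11.0
eef_pos: [0.6319, -0.2186, 0.14]
tcp_rot: [0.997, 0.077, 0.014, 0.001]
contact_force: [0.5, -0.1, 0.4]
opening: 0.702
```

```bash
python3 go.py w 631 -219 70
```

```text
t 11.0 tcp [ 0.6319 -0.2186  0.14  ] mix [  12.7 -337.5] yaw 0.1548 tilt [ 0.029  -0.0002] F [ 0.51 -0.08  0.41] op 0.702 q [-0.49  0.34  1.68  0.02  1.09 -0.65]
['w', '631', '-219', '70'] world [ 0.631 -0.219] delta [-0.29 -0.    7.  ]
```

send_rows(
  motion=[-0.3,0,2.4,0.008,6,0,0,2.4,0,6,0,0,2.2,0,6,0,0,0,0,6],
)

```text
time: 11.4
eef_pos: [0.6278, -0.2194, 0.066]
tcp_rot: [0.997, 0.074, 0.013, 0.001]
contact_force: [-0.9, -0.0, -0.4]
opening: 0.706
```

```bash
python3 go.py w 631 -219 70
```

```text
t 11.4 tcp [ 0.6278 -0.2194  0.066 ] mix [   8.6 -337.7] yaw 0.1487 tilt [0.0259 0.0007] F [-0.87 -0.04 -0.41] op 0.706 q [-0.49  0.42  1.72  0.02  0.97 -0.65]
['w', '631', '-219', '70'] world [ 0.631 -0.219] delta [ 0.33  0.01 -0.39]
```

send_rows(
  motion=[0.3,0,-0.3,0,6,0,0,0,0,2,0,0,0,0,2,0,0,0,0,2,0,0,0,0,2,0,0,0,0,2],
  grip_force=50,
)

```text
time: 12.0
eef_pos: [0.6329, -0.22, 0.075]
tcp_rot: [0.997, 0.075, 0.016, 0.003]
contact_force: [-0.7, 0.2, -2.6]
opening: 0.382
```

```bash
python3 go.py m 30 30 230
```

```text
t 12.0 tcp [ 0.6329 -0.22    0.075 ] mix [  13.5 -339.1] yaw 0.1504 tilt [ 0.032  -0.0029] F [-0.74  0.22 -2.61] op 0.382 q [-0.49  0.42  1.71  0.02  0.98 -0.65]
['m', '30', '30', '230'] world [0.5954 0.1476] delta [  2.28 -36.78 -15.72]
```

send_rows(
  motion=[0,0,-3,0,2,0,0,-4.2,0,2,0,0,-4.2,0,2,0,-1,-3,0,2,0.4,-3,0,0,2,0.4,-4.2,0,0,2,0.4,-4.2,0,0,2,0.4,-4.2,0,0,2,0.4,-4.2,0,0,2,0,-4.2,0,0,2,0,-4.2,0,0,2,0,0,0,0,2],
)

```text
time: 13.2
eef_pos: [0.603, 0.0812, 0.2237]
tcp_rot: [0.997, 0.072, 0.017, 0.002]
contact_force: [-1.0, -1.5, -1.3]
opening: 0.382
```

```bash
python3 go.py m 30 30 230
```

```text
t 13.2 tcp [0.603  0.0812 0.2237] mix [ 27.8 -36.8] yaw 0.1452 tilt [ 0.0337 -0.001 ] F [-0.96 -1.54 -1.27] op 0.382 q [-0.03  0.13  1.77  0.    1.2  -0.18]
['m', '30', '30', '230'] world [0.5954 0.1476] delta [ 0.23 -6.67 -0.66]
```

send_rows(
  motion=[0,-3.3,0,0,2,0,-3.3,0,0,2,0,0,0,0,2],
)

```text
time: 13.5
eef_pos: [0.5929, 0.1483, 0.2233]
tcp_rot: [0.997, 0.073, 0.017, 0.002]
contact_force: [0.0, -0.1, -0.7]
opening: 0.382
```

```bash
python3 go.py m 28 30 175 m 28 30 110; python3 look.py >/dev/null; python3 - <<'E'
from h import *
L=np.load('last.npz'); save('pics/c3.png',L['scene'][90:240,290:460],4)
E
```

```text
t 13.5 tcp [0.5929 0.1483 0.2233] mix [27.6 31.1] yaw 0.1462 tilt [ 0.0343 -0.002 ] F [ 0.04 -0.11 -0.74] op 0.382 q [ 0.08  0.14  1.77 -0.01  1.2  -0.06]
['m', '28', '30', '175'] world [0.5934 0.1473] delta [-0.13  0.08  4.83]
['m', '28', '30', '110'] world [0.5934 0.1473] delta [-0.34  0.03 11.32]
```

View pics/c3.png

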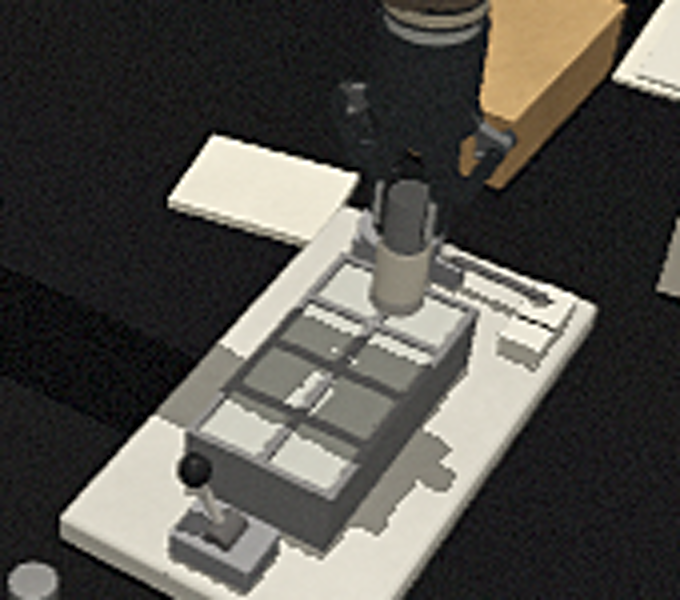

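send_rows(
  motion=[-0.1,0.05,2.4,0,2,-0.1,0,2.4,0,2,0,0,0,0,2],
)

```text
time: 13.9
eef_pos: [0.5953, 0.1403, 0.1756]
tcp_rot: [0.997, 0.07, 0.019, 0.004]
contact_force: [0.1, -0.4, -1.2]
opening: 0.386
```

```bash
python3 go.py m 28 30 110
```

```text
t 13.9 tcp [0.5953 0.1403 0.1756] mix [28.9 22.8] yaw 0.1406 tilt [ 0.0382 -0.0057] F [ 0.05 -0.41 -1.15] op 0.386 q [ 0.07  0.18  1.81 -0.01  1.11 -0.07]
['m', '28', '30', '110'] world [0.5934 0.1473] delta [-0.33 -0.79  6.54]
```

send_rows(
  motion=[-0.1,-0.75,0,0,2,0,0,0,0,2],
)

```text
time: 14.1
eef_pos: [0.5942, 0.1459, 0.1766]
tcp_rot: [0.997, 0.069, 0.019, 0.004]
contact_force: [0.2, 0.2, -0.9]
opening: 0.383
```

```bash
python3 go.py m 28 30 110
```

```text
t 14.1 tcp [0.5942 0.1459 0.1766] mix [28.5 28.5] yaw 0.1374 tilt [ 0.0389 -0.006 ] F [ 0.22  0.23 -0.92] op 0.383 q [ 0.08  0.18  1.81 -0.01  1.12 -0.05]
['m', '28', '30', '110'] world [0.5934 0.1473] delta [-0.31 -0.22  6.65]
```

send_rows(
  motion=[-0.15,-0.2,2,0,2,-0.1,0,2,0,2,0,0,1,0,2],
)

```text
time: 14.4
eef_pos: [0.5975, 0.1469, 0.1336]
tcp_rot: [0.997, 0.068, 0.024, 0.005]
contact_force: [-5.0, -0.4, 1.7]
opening: 0.376
```

```bash
python3 go.py m 28 30 110
```

```text
t 14.4 tcp [0.5975 0.1469 0.1336] mix [31.9 29.1] yaw 0.1373 tilt [ 0.0494 -0.006 ] F [-5.02 -0.39  1.75] op 0.376 q [ 0.08  0.23  1.83 -0.01  1.03 -0.05]
['m', '28', '30', '110'] world [0.5934 0.1473] delta [-0.51 -0.12  2.34]
```

send_rows(
  motion=[-0.7,-0.1,0.5,0,2,-0.2,0,0.7,0,2,0,0,0.7,0,2],
)

```text
time: 14.7
eef_pos: [0.5907, 0.1466, 0.1155]
tcp_rot: [0.997, 0.068, 0.027, 0.005]
contact_force: [-0.3, -0.3, -0.3]
opening: 0.381
```

```bash
python3 go.py m 27 30 110
```

```text
t 14.7 tcp [0.5907 0.1466 0.1155] mix [25.2 29.7] yaw 0.1373 tilt [ 0.0549 -0.0056] F [-0.31 -0.28 -0.32] op 0.381 q [ 0.08  0.24  1.86 -0.01  0.99 -0.05]
['m', '27', '30', '110'] world [0.5924 0.1471] delta [ 0.15 -0.04  0.56]
```

send_rows(
  motion=[0.05,0,0.4,0,2,0,0,0.3,0,2],
)

```text
time: 14.9
eef_pos: [0.592, 0.1466, 0.1083]
tcp_rot: [0.997, 0.068, 0.028, 0.005]
contact_force: [-0.3, 0.2, -0.4]
opening: 0.386
```

```bash
python3 go.py m 27 30 110
```

```text
t 14.9 tcp [0.592  0.1466 0.1083] mix [26.5 29.6] yaw 0.1373 tilt [ 0.0563 -0.0055] F [-0.29  0.17 -0.38] op 0.386 q [ 0.08  0.25  1.87 -0.01  0.97 -0.05]
['m', '27', '30', '110'] world [0.5924 0.1471] delta [ 0.06 -0.04 -0.17]
```

send_rows(
  motion=[0,0,0.3,0,2,0,0,0.2,0,2],
)

```text
time: 15.1
eef_pos: [0.5929, 0.1466, 0.1076]
tcp_rot: [0.997, 0.069, 0.027, 0.005]
contact_force: [-5.8, -0.7, 7.8]
opening: 0.383
```

```bash
python3 go.py m 27 30 110
```

```text
t 15.1 tcp [0.5929 0.1466 0.1076] mix [27.3 29.4] yaw 0.1378 tilt [ 0.0539 -0.0063] F [-5.78 -0.67  7.79] op 0.383 q [ 0.08  0.25  1.86 -0.01  0.98 -0.05]
['m', '27', '30', '110'] world [0.5924 0.1471] delta [-0.02 -0.06 -0.24]
```

send_rows(
  motion=[0,0,0,0,5,0,0,0,0,5,0,0,0,0,5,0,0,-2,0,5,0,0,-4,0,5,0,0,-4,0,6,0,0,0,0,6],
)

```text
time: 15.8
eef_pos: [0.5884, 0.1472, 0.2101]
tcp_rot: [0.997, 0.068, 0.028, 0.005]
contact_force: [-0.3, -0.4, 0.6]
opening: 0.702
```

```bash
python3 look.py; python3 go.py w 549 -204 170;python3 - <<'E'
from h import *
L=np.load('last.npz'); save('pics/c4.png',L['scene'][90:240,290:460],4)
P=cloud('scene',L['sd']); m=(np.abs(P[...,0]-.595)<.03)&(np.abs(P[...,1]-.1476)<.03)&(P[...,2]<.16)
z=P[m][:,2]; print(np.percentile(z,[50,90,97]), P[m&(P[...,2]>.13)].mean(0))
E
```

```text
pics/look1796659631.png
scene 106 [ 0.4405 -0.2255  0.4406 -0.2248  0.018   0.1036] rgb [146. 144. 139.]
scene 112 [ 0.3788 -0.2963  0.3785 -0.2953  0.0183  0.1045] rgb [140.  90.  51.]
scene 110 [ 0.5492 -0.204   0.5489 -0.2041  0.0185  0.1042] rgb [147. 146. 141.]
scene 133 [ 0.5197 -0.3475  0.5201 -0.3463  0.0186  0.1044] rgb [147. 145. 141.]
top 91 [ 0.5491 -0.2044  0.5491 -0.2052  0.0169  0.1048] rgb [149. 142. 139.]
top 93 [ 0.5196 -0.3493  0.5195 -0.3493  0.0171  0.1039] rgb [146. 139. 136.]
top 91 [ 0.4396 -0.2266  0.4404 -0.227   0.0171  0.1039] rgb [152. 145. 142.]
top 93 [ 0.379  -0.2979  0.378  -0.2977  0.0167  0.1039] rgb [145.  99.  70.]
t 15.9 tcp [0.5855 0.1468 0.2041] mix [20.1 30.7] yaw 0.1373 tilt [ 0.0461 -0.0068] F [-0.46  0.63 -0.78] op 0.701 q [ 0.08  0.13  1.81 -0.01  1.16 -0.05]
['w', '549', '-204', '170'] world [ 0.549 -0.204] delta [-8.57 34.21  3.48]
[0.09702313 0.13920104 0.14077618] [0.59545884 0.14522969 0.13803844]
```

View pics/c4.png

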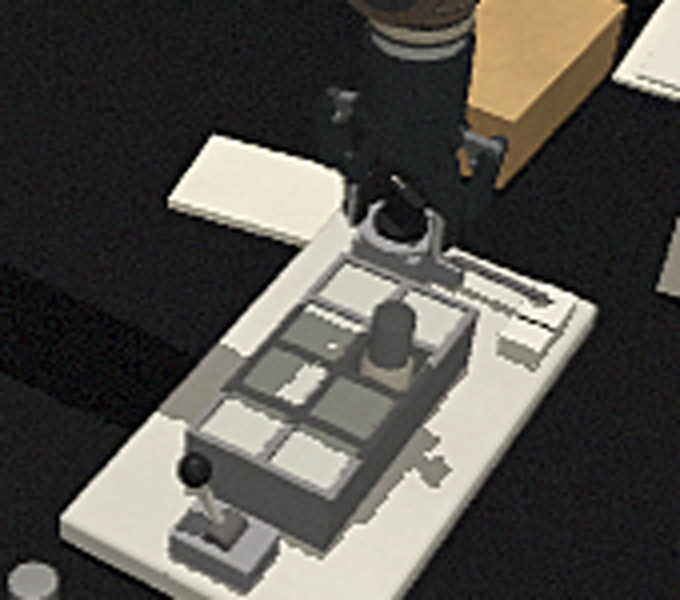

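send_rows(
  motion=[0,0,-0.4,0,6,0,0,-0.4,0,6,0,0,-0.4,0,6,0,0,-0.4,0,6,0,0,-0.4,0,6,0,0,-0.4,0,6,0,0,-0.4,0,6,0,0,-0.4,0,6],
)

```text
time: 16.7
eef_pos: [0.581, 0.1466, 0.2307]
tcp_rot: [0.998, 0.068, 0.016, 0.005]
contact_force: [-0.6, 0.8, -0.6]
opening: 0.702
```

```bash
python3 go.py w 549 -204 170
```

```text
t 16.7 tcp [0.581  0.1466 0.2307] mix [15.6 31.2] yaw 0.137 tilt [ 0.0333 -0.0079] F [-0.59  0.82 -0.6 ] op 0.702 q [ 0.08  0.11  1.79 -0.01  1.22 -0.05]
['w', '549', '-204', '170'] world [ 0.549 -0.204] delta [-8.14 34.22  6.23]
```

send_rows(
  motion=[0,0,-0.3,0,6,0,0,-0.3,0,6,0,0,-0.3,0,6,0,0,-0.3,0,6,0,0,-0.3,0,6,0,0,-0.3,0,6,0,0,-0.3,0,6,0,0,-0.3,0,6,0,0,-0.3,0,6,0,0,-0.3,0,6,0,0,-0.3,0,6,0,0,-0.3,0,6],
)

```text
time: 17.9
eef_pos: [0.5798, 0.147, 0.2704]
tcp_rot: [0.998, 0.068, 0.017, 0.005]
contact_force: [-0.0, -0.2, -0.1]
opening: 0.704
```

```bash
python3 go.py w 549 -204 170
```

```text
t 17.9 tcp [0.5798 0.147  0.2704] mix [14.4 31.7] yaw 0.137 tilt [ 0.0342 -0.0078] F [-0.05 -0.18 -0.15] op 0.704 q [ 0.08  0.07  1.75 -0.01  1.29 -0.05]
['w', '549', '-204', '170'] world [ 0.549 -0.204] delta [-8.17 34.22 10.2 ]
```

```bash
cat > st.py <<'E'
import sys
from h import *
for i in range(3): cams.read_camera('top')
E
python3 st.py; python3 go.py w 549 -204 170
```

```text
t 18.05 tcp [0.5799 0.147  0.2705] mix [14.6 31.7] yaw 0.137 tilt [ 0.0348 -0.0078] F [-0.11 -0.54 -0.31] op 0.706 q [ 0.08  0.07  1.75 -0.01  1.29 -0.05]
['w', '549', '-204', '170'] world [ 0.549 -0.204] delta [-8.19 34.22 10.21]
```

send_rows(
  motion=[0,0,-3,0,6,0,0,-0.5,0,6],
)

```text
time: 18.25
eef_pos: [0.578, 0.1471, 0.3044]
tcp_rot: [0.998, 0.068, 0.015, 0.005]
contact_force: [0.7, -0.2, 0.6]
opening: 0.702
```

```bash
python3 st.py; python3 go.py w 549 -204 170
```

```text
t 18.4 tcp [0.5762 0.1469 0.2995] mix [10.9 32.2] yaw 0.1368 tilt [ 0.0236 -0.0087] F [-0.12 -0.22 -0.3 ] op 0.703 q [ 0.08  0.05  1.72 -0.01  1.35 -0.05]
['w', '549', '-204', '170'] world [ 0.549 -0.204] delta [-7.76 34.24 13.19]
```

send_rows(
  motion=[0,0,4,0,6],
)

```text
time: 18.5
eef_pos: [0.5802, 0.1469, 0.265]
tcp_rot: [0.997, 0.068, 0.018, 0.005]
contact_force: [1.1, -0.4, 0.7]
opening: 0.702
```

```bash
python3 go.py; python3 st.py; python3 go.py w 549 -204 170
```

```text
t 18.5 tcp [0.5802 0.1469 0.265 ] mix [14.9 31.6] yaw 0.137 tilt [ 0.0359 -0.0077] F [ 1.13 -0.35  0.71] op 0.702 q [ 0.08  0.08  1.76 -0.01  1.27 -0.05]
t 18.65 tcp [0.5746 0.1463 0.2548] mix [ 9.3 31.8] yaw 0.1367 tilt [ 0.0142 -0.0095] F [-0.91  0.29 -0.1 ] op 0.705 q [ 0.08  0.08  1.77 -0.01  1.28 -0.05]
['w', '549', '-204', '170'] world [ 0.549 -0.204] delta [-7.42 34.26  8.78]
```

send_rows(
  motion=[-0.5,2,0,0,6,-1,4.2,0,0,6,-1,4.2,0,0,6,-1,4.2,0,0,6,-1,4.2,0,0,6,-1,4.2,0,0,6,-1,4.2,0,0,6,-0.5,3,0,0,6,-0.3,1.5,0,0,6],
)

```text
time: 19.55
eef_pos: [0.5476, -0.1874, 0.267]
tcp_rot: [0.997, 0.072, 0.011, 0.007]
contact_force: [0.1, -0.1, -0.6]
opening: 0.702
```

```bash
python3 st.py; python3 go.py w 549 -204 150;python3 look.py|grep scene
```

```text
t 19.7 tcp [ 0.5478 -0.185   0.2663] mix [ -65.6 -292.1] yaw 0.145 tilt [ 0.0214 -0.0103] F [-0.11  0.53  0.65] op 0.703 q [-0.5   0.03  1.8   0.    1.29 -0.65]
['w', '549', '-204', '150'] world [ 0.549 -0.204] delta [-0.38  1.74 11.65]
scene 103 [ 0.4403 -0.2258  0.4393 -0.2269  0.0188  0.1043] rgb [145. 143. 139.]
scene 109 [ 0.3789 -0.2963  0.3778 -0.2961  0.0183  0.104 ] rgb [140.  90.  51.]
scene 113 [ 0.5494 -0.2037  0.5482 -0.2034  0.0179  0.1044] rgb [82. 82. 79.]
scene 130 [ 0.5199 -0.3475  0.5194 -0.3477  0.0185  0.1045] rgb [147. 146. 141.]
```

Pots unmoved. Now descending in single settled steps.

send_rows(
  motion=[-0.2,1.7,4.5,0,6],
)

```text
time: 19.9
eef_pos: [0.5537, -0.2004, 0.2286]
tcp_rot: [0.997, 0.076, 0.017, 0.01]
contact_force: [1.5, -1.0, 0.7]
opening: 0.701
```

```bash
python3 st.py; python3 go.py w 549 -204 130
```

```text
t 20.05 tcp [ 0.5476 -0.1988  0.2175] mix [ -67.8 -305.7] yaw 0.1485 tilt [ 0.0143 -0.0057] F [ 0.32 -0.07  0.01] op 0.701 q [-0.52  0.09  1.83  0.    1.21 -0.67]
['w', '549', '-204', '130'] world [ 0.549 -0.204] delta [-0.06  0.47  8.76]
```

send_rows(
  motion=[0,0,4.5,0,6],
)

```text
time: 20.15
eef_pos: [0.5535, -0.2004, 0.1809]
tcp_rot: [0.997, 0.075, 0.014, 0.008]
contact_force: [0.9, -0.5, -0.1]
opening: 0.702
```

```bash
python3 st.py; python3 go.py w 549 -204 130
```

```text
t 20.3 tcp [ 0.5468 -0.1968  0.1706] mix [ -68.3 -303.6] yaw 0.1499 tilt [ 0.0088 -0.0022] F [-0.79  0.84  0.45] op 0.701 q [-0.52  0.13  1.87  0.    1.13 -0.67]
['w', '549', '-204', '130'] world [ 0.549 -0.204] delta [0.07 0.73 4.07]
```

send_rows(
  motion=[0.1,0.8,3,0,6],
)

```text
time: 20.4
eef_pos: [0.5535, -0.2055, 0.1478]
tcp_rot: [0.997, 0.076, 0.01, 0.005]
contact_force: [1.0, -1.0, 0.7]
opening: 0.704
```

```bash
python3 st.py; python3 go.py w 549 -204 72
```

```text
t 20.55 tcp [ 0.5492 -0.2041  0.1414] mix [ -67.  -311.2] yaw 0.1502 tilt [ 0.0076 -0.0013] F [ 0.47 -0.05  0.12] op 0.701 q [-0.53  0.18  1.88  0.    1.08 -0.68]
['w', '549', '-204', '72'] world [ 0.549 -0.204] delta [-0.07 -0.03  6.94]
```

```bash
python3 st.py; python3 go.py w 549 -204 72
```

```text
t 20.7 tcp [ 0.5505 -0.2049  0.1435] mix [ -65.8 -312.2] yaw 0.1503 tilt [ 0.0121 -0.004 ] F [0.66 0.48 0.55] op 0.699 q [-0.53  0.18  1.88  0.    1.08 -0.68]
['w', '549', '-204', '72'] world [ 0.549 -0.204] delta [-0.22 -0.16  7.14]
```

send_rows(
  motion=[-0.1,-0.1,3.6,0,6],
)

```text
time: 20.8
eef_pos: [0.5549, -0.2068, 0.1152]
tcp_rot: [0.997, 0.075, 0.012, 0.007]
contact_force: [1.1, -0.2, 0.8]
opening: 0.704
```

```bash
python3 st.py; python3 go.py w 549 -204 72
```

```text
t 20.95 tcp [ 0.5489 -0.2035  0.107 ] mix [ -67.2 -310.5] yaw 0.1504 tilt [ 0.0093 -0.0023] F [ 0.56 -0.18 -0.22] op 0.702 q [-0.53  0.22  1.9   0.    1.01 -0.68]
['w', '549', '-204', '72'] world [ 0.549 -0.204] delta [-0.03  0.04  3.5 ]
```

send_rows(
  motion=[0,0,3.3,0,6],
)

```text
time: 21.05
eef_pos: [0.5538, -0.2061, 0.0807]
tcp_rot: [0.997, 0.075, 0.01, 0.005]
contact_force: [-0.0, -0.4, 1.3]
opening: 0.705
```

```bash
python3 st.py; python3 st.py; python3 go.py w 549 -204 72
```

```text
t 21.35 tcp [ 0.5504 -0.2042  0.0762] mix [ -65.8 -311.4] yaw 0.1504 tilt [ 0.0121 -0.0038] F [ 0.81 -0.23  0.44] op 0.703 q [-0.53  0.26  1.91  0.    0.95 -0.68]
['w', '549', '-204', '72'] world [ 0.549 -0.204] delta [-0.14 -0.04  0.42]
```

send_rows(
  motion=[-0.1,0,0.3,0,2,0,0,0,0,2,0,0,0,0,2,0,0,0,0,2],
)

```text
time: 21.75
eef_pos: [0.5512, -0.2055, 0.0772]
tcp_rot: [0.997, 0.075, 0.008, 0.004]
contact_force: [-0.1, 0.1, -0.9]
opening: 0.379
```

```bash
python3 st.py; python3 go.py m -30 30 230
```

```text
t 21.9 tcp [ 0.5511 -0.2054  0.0769] mix [ -65.3 -312.8] yaw 0.1505 tilt [ 0.0168 -0.0066] F [-0.55  0.02 -1.21] op 0.381 q [-0.53  0.26  1.91  0.    0.95 -0.68]
['m', '-30', '30', '230'] world [0.536  0.1388] delta [  3.91 -34.12 -15.57]
```

send_rows(
  motion=[0,0,-4,0,2,0,0,-4,0,2,0,0,-4,0,2,0,-1,-2.5,0,2,0.4,-3,0,0,2,0.6,-4.2,0,0,2,0.6,-4.2,0,0,2,0.6,-4.2,0,0,2,0.6,-4.2,0,0,2,0.6,-4.2,0,0,2,0.4,-3.5,0,0,2,0,-2,0,0,2],
)

```text
time: 23.1
eef_pos: [0.5397, 0.1112, 0.2242]
tcp_rot: [0.997, 0.071, 0.007, 0.003]
contact_force: [-0.2, -0.8, -1.5]
opening: 0.378
```

```bash
python3 st.py;python3 st.py; python3 go.py m -30 30 190
```

```text
t 23.4 tcp [0.5404 0.1076 0.2243] mix [-30.3  -1.5] yaw 0.1392 tilt [ 0.0147 -0.0054] F [ 0.68 -0.32 -0.92] op 0.382 q [ 0.01  0.01  1.9  -0.01  1.22 -0.12]
['m', '-30', '30', '190'] world [0.536  0.1388] delta [-0.04 -3.17  3.41]
```

send_rows(
  motion=[-0.1,-3.1,0,0,2],
)

```text
time: 23.5
eef_pos: [0.5361, 0.1351, 0.2241]
tcp_rot: [0.998, 0.067, 0.007, 0.004]
contact_force: [0.6, 0.6, -1.5]
opening: 0.381
```

```bash
python3 st.py;python3 st.py; python3 go.py m -31 30 190
```

```text
t 23.8 tcp [0.5354 0.1371 0.224 ] mix [-30.9  28.4] yaw 0.138 tilt [ 0.0148 -0.0059] F [-0.61 -0.6  -1.32] op 0.375 q [ 0.07  0.02  1.89 -0.01  1.22 -0.07]
['m', '-31', '30', '190'] world [0.5351 0.1387] delta [-0.06 -0.19  3.4 ]
```

send_rows(
  motion=[0,0,3.4,0,2],
)

```text
time: 23.9
eef_pos: [0.54, 0.1362, 0.1955]
tcp_rot: [0.998, 0.068, 0.013, 0.004]
contact_force: [0.6, 0.7, -0.6]
opening: 0.379
```

```bash
python3 st.py;python3 st.py; python3 go.py m -31 30 175
```

```text
t 24.2 tcp [0.5367 0.1365 0.1914] mix [-29.7  27.7] yaw 0.1374 tilt [ 0.0166 -0.0057] F [-0.04  0.04 -0.57] op 0.381 q [ 0.07  0.05  1.92 -0.01  1.15 -0.07]
['m', '-31', '30', '175'] world [0.5351 0.1387] delta [-0.15 -0.25  1.64]
```

send_rows(
  motion=[-0.15,-0.25,1.7,0,2],
)

```text
time: 24.3
eef_pos: [0.5381, 0.1387, 0.1786]
tcp_rot: [0.998, 0.068, 0.012, 0.003]
contact_force: [0.6, -0.6, -0.8]
opening: 0.382
```

```bash
python3 st.py;python3 st.py; python3 go.py m -31 30 112
```

```text
t 24.6 tcp [0.5358 0.1387 0.1756] mix [-30.2  30. ] yaw 0.1375 tilt [ 0.0186 -0.0057] F [ 0.08  0.07 -0.8 ] op 0.38 q [ 0.07  0.06  1.94 -0.01  1.12 -0.06]
['m', '-31', '30', '112'] world [0.5351 0.1387] delta [-0.19 -0.06  6.36]
```

send_rows(
  motion=[0,0,2.2,0,2],
)

```text
time: 24.7
eef_pos: [0.5395, 0.1389, 0.1585]
tcp_rot: [0.998, 0.069, 0.014, 0.003]
contact_force: [-3.3, 0.2, 19.8]
opening: 0.38
```

```bash
python3 st.py;python3 st.py; python3 go.py m -31 30 112
```

```text
t 25.0 tcp [0.5364 0.1386 0.1544] mix [-29.7  29.8] yaw 0.1375 tilt [ 0.0188 -0.0057] F [-0.89 -0.24 -0.59] op 0.379 q [ 0.07  0.09  1.95 -0.01  1.08 -0.06]
['m', '-31', '30', '112'] world [0.5351 0.1387] delta [-0.2  -0.06  4.24]
```

send_rows(
  motion=[-0.15,-0.05,2,0,2],
)

```text
time: 25.1
eef_pos: [0.538, 0.139, 0.1383]
tcp_rot: [0.998, 0.069, 0.013, 0.003]
contact_force: [-0.0, -0.3, -1.6]
opening: 0.382
```

```bash
python3 st.py;python3 st.py; python3 go.py m -31 30 112
```

```text
t 25.4 tcp [0.5358 0.1388 0.1354] mix [-30.3  30.1] yaw 0.1376 tilt [ 0.0203 -0.0056] F [-0.25  0.68 -0.44] op 0.381 q [ 0.07  0.11  1.97 -0.01  1.04 -0.06]
['m', '-31', '30', '112'] world [0.5351 0.1387] delta [-0.12 -0.01  2.34]
```

send_rows(
  motion=[-0.1,0,1.6,0,2],
)

```text
time: 25.5
eef_pos: [0.5377, 0.1389, 0.1228]
tcp_rot: [0.998, 0.069, 0.013, 0.003]
contact_force: [-0.2, 0.1, -0.6]
opening: 0.382
```

```bash
python3 st.py;python3 st.py; python3 go.py m -31 30 112
```

```text
t 25.8 tcp [0.5357 0.1387 0.1203] mix [-30.4  30. ] yaw 0.1376 tilt [ 0.0217 -0.0054] F [-0.32  0.78 -1.55] op 0.381 q [ 0.07  0.13  1.98 -0.01  1.01 -0.06]
['m', '-31', '30', '112'] world [0.5351 0.1387] delta [-0.08 -0.01  0.83]
```

send_rows(
  motion=[-0.05,0,0.8,0,2],
)

```text
time: 25.9
eef_pos: [0.5369, 0.1387, 0.1141]
tcp_rot: [0.998, 0.069, 0.013, 0.003]
contact_force: [-0.8, -1.7, -0.5]
opening: 0.377
```

```bash
python3 st.py;python3 st.py; python3 go.py m -31 30 112
```

```text
t 26.2 tcp [0.5354 0.1386 0.1123] mix [-30.7  29.9] yaw 0.1376 tilt [ 0.0217 -0.0055] F [ 0.11  0.45 -1.25] op 0.379 q [ 0.07  0.14  1.98 -0.01  1.   -0.06]
['m', '-31', '30', '112'] world [0.5351 0.1387] delta [-0.03 -0.01  0.03]
```

send_rows(
  motion=[0,0,0.4,0,2],
)

```text
time: 26.3
eef_pos: [0.5365, 0.1387, 0.1109]
tcp_rot: [0.998, 0.069, 0.011, 0.003]
contact_force: [-8.4, -0.8, 23.6]
opening: 0.384
```

```bash
python3 st.py;python3 st.py; python3 go.py m -31 30 112
```

```text
t 26.6 tcp [0.5363 0.1387 0.111 ] mix [-29.7  29.9] yaw 0.1378 tilt [ 0.0227 -0.0055] F [-4.9  -0.53  9.42] op 0.382 q [ 0.07  0.14  1.98 -0.01  1.   -0.06]
['m', '-31', '30', '112'] world [0.5351 0.1387] delta [-0.12 -0.01 -0.1 ]
```

send_rows(
  motion=[0,0,0,0,4.6,0,0,0,0,4.6,0,0,-3,0,4.6,0,0,-4,0,6,0,0,-4,0,6],
)

```text
time: 27.1
eef_pos: [0.5307, 0.1389, 0.2172]
tcp_rot: [0.998, 0.069, 0.005, 0.003]
contact_force: [0.8, 0.6, 0.6]
opening: 0.703
```

```bash
python3 look.py; python3 st.py; python3 go.py w 440 -226 230;python3 - <<'E'
from h import *
L=np.load('last.npz'); save('pics/c5.png',L['scene'][90:290,240:460],3)
E
```

```text
pics/look1796659940.png
scene 107 [ 0.4401 -0.2258  0.4392 -0.2256  0.0185  0.1046] rgb [146. 143. 139.]
scene 107 [ 0.3786 -0.296   0.3775 -0.2972  0.0177  0.1044] rgb [140.  90.  51.]
scene 131 [ 0.52   -0.3475  0.5196 -0.3476  0.0183  0.1041] rgb [147. 146. 141.]
top 93 [ 0.5193 -0.3492  0.5198 -0.3487  0.0172  0.1049] rgb [146. 139. 136.]
top 93 [ 0.4401 -0.2266  0.4402 -0.2261  0.0173  0.1046] rgb [151. 144. 141.]
top 92 [ 0.3785 -0.2976  0.3778 -0.2981  0.017   0.1043] rgb [146.  99.  70.]
t 27.35 tcp [0.5312 0.139  0.2166] mix [-34.8  30.9] yaw 0.1375 tilt [ 0.0129 -0.0062] F [ 0.18 -0.15 -0.46] op 0.702 q [ 0.07  0.02  1.91 -0.01  1.21 -0.06]
['w', '440', '-226', '230'] world [ 0.44  -0.226] delta [-14.01  34.91  -1.23]
```

View pics/c5.png

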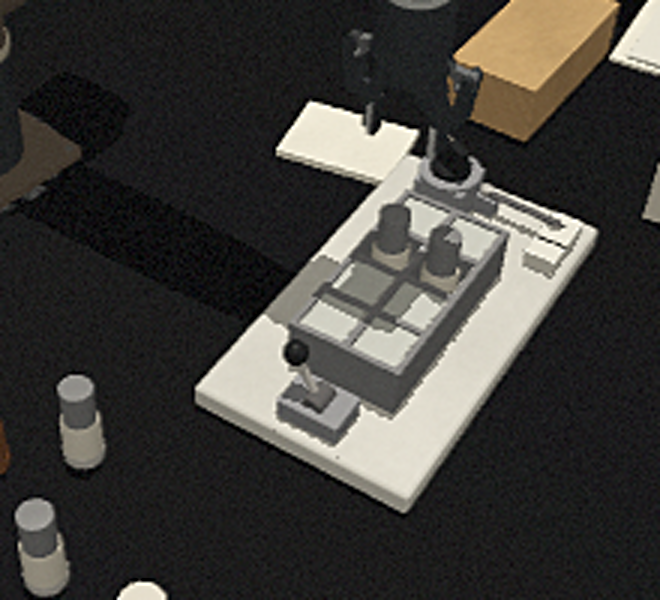

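send_rows(
  motion=[-0.8,2,0,0,6,-1.6,4,0,0,6,-1.6,4,0,0,6,-1.6,4,0,0,6,-1.6,4,0,0,6,-1.6,4,0,0,6,-1.6,4,0,0,6,-1.4,3.5,0,0,6,-0.8,2,0,0,6],
)

```text
time: 28.25
eef_pos: [0.4387, -0.1966, 0.1975]
tcp_rot: [0.997, 0.073, -0.008, -0.003]
contact_force: [-0.3, 0.8, -0.3]
opening: 0.702
```

```bash
python3 st.py; python3 st.py; python3 go.py w 440 -226 140
```

```text
t 28.55 tcp [ 0.4403 -0.1937  0.1988] mix [-173.2 -285. ] yaw 0.1485 tilt [-0.0145  0.004 ] F [0.83 0.92 0.12] op 0.703 q [-0.62 -0.11  2.06 -0.01  1.2  -0.77]
['w', '440', '-226', '140'] world [ 0.44  -0.226] delta [-0.43  3.23  5.86]
```

send_rows(
  motion=[-0.4,3.2,2.5,0,6],
)

```text
time: 28.65
eef_pos: [0.4433, -0.2244, 0.1767]
tcp_rot: [0.997, 0.077, -0.004, -0.001]
contact_force: [-0.3, -0.8, 0.6]
opening: 0.696
```

```bash
python3 st.py; python3 st.py; python3 go.py w 440 -226 140
```

```text
t 28.95 tcp [ 0.4412 -0.2249  0.1741] mix [-176.8 -316. ] yaw 0.1498 tilt [-0.0139  0.0039] F [-0.1   0.72  0.65] op 0.705 q [-0.67 -0.05  2.06 -0.01  1.15 -0.82]
['w', '440', '-226', '140'] world [ 0.44  -0.226] delta [-0.09  0.11  3.41]
```

send_rows(
  motion=[0,0,3,0,6],
)

```text
time: 29.05
eef_pos: [0.4443, -0.2263, 0.1491]
tcp_rot: [0.997, 0.076, -0.002, 0.001]
contact_force: [0.8, -0.2, -0.1]
opening: 0.704
```

```bash
python3 st.py; python3 st.py; python3 go.py w 440 -226 74
```

```text
t 29.35 tcp [ 0.4415 -0.2249  0.1455] mix [-176.5 -316. ] yaw 0.1504 tilt [-0.0122  0.0026] F [-0.4   0.09 -0.7 ] op 0.702 q [-0.67 -0.02  2.08 -0.01  1.09 -0.82]
['w', '440', '-226', '74'] world [ 0.44  -0.226] delta [-0.08  0.12  7.15]
```

send_rows(
  motion=[-0.1,0.1,3.6,0,6],
)

```text
time: 29.45
eef_pos: [0.4447, -0.2291, 0.1158]
tcp_rot: [0.997, 0.075, -0.001, 0.003]
contact_force: [1.4, 0.1, 0.9]
opening: 0.697
```

```bash
python3 st.py; python3 st.py; python3 go.py w 440 -226 74
```

```text
t 29.75 tcp [ 0.4411 -0.2266  0.1113] mix [-177.2 -317.7] yaw 0.1504 tilt [-0.0102  0.001 ] F [-0.2   0.27  0.15] op 0.699 q [-0.68  0.03  2.1  -0.01  1.02 -0.82]
['w', '440', '-226', '74'] world [ 0.44  -0.226] delta [-0.06 -0.07  3.73]
```

send_rows(
  motion=[-0.1,0.1,3.5,0,6],
)

```text
time: 29.85
eef_pos: [0.4445, -0.2312, 0.0824]
tcp_rot: [0.997, 0.075, 0.0, 0.004]
contact_force: [1.9, -1.6, -0.8]
opening: 0.701
```

```bash
python3 st.py; python3 st.py; python3 go.py w 440 -226 74
```

```text
t 30.15 tcp [ 0.4408 -0.2283  0.078 ] mix [-177.7 -319.3] yaw 0.1504 tilt [-0.0083 -0.0005] F [-0.72 -0.17 -0.09] op 0.703 q [-0.68  0.09  2.12 -0.01  0.95 -0.83]
['w', '440', '-226', '74'] world [ 0.44  -0.226] delta [-0.04 -0.24  0.4 ]
```

send_rows(
  motion=[-0.05,-0.2,0.3,0,6,0,0,0,0,2,0,0,0,0,2,0,0,0,0,2,0,0,0,0,2],
)

```text
time: 30.65
eef_pos: [0.4417, -0.2275, 0.0786]
tcp_rot: [0.997, 0.075, -0.002, 0.002]
contact_force: [-0.2, -0.7, -2.1]
opening: 0.38
```

```bash
python3 st.py; python3 go.py m 30 -30 225
```

```text
t 30.8 tcp [ 0.4417 -0.2275  0.0785] mix [-176.8 -318.7] yaw 0.1508 tilt [-0.0041 -0.0042] F [ 0.61 -0.51 -1.55] op 0.379 q [-0.68  0.08  2.12 -0.01  0.94 -0.82]
['m', '30', '-30', '225'] world [0.6042 0.0882] delta [ 20.74 -28.72 -14.85]
```

send_rows(
  motion=[0,0,-4,0,2,0,0,-4,0,2,0,0,-4,0,2,1,-1,-2.5,0,2,2,-2.8,0,0,2,2.8,-3.8,0,0,2,2.8,-3.8,0,0,2,2.8,-3.8,0,0,2,2.8,-3.8,0,0,2,2.5,-3.5,0,0,2,2,-3,0,0,2,1,-1.5,0,0,2],
)

```text
time: 32.0
eef_pos: [0.6012, 0.0789, 0.2246]
tcp_rot: [0.997, 0.071, -0.003, 0.0]
contact_force: [1.1, -1.5, -1.2]
opening: 0.38
```

```bash
python3 st.py;python3 st.py; python3 go.py m 30 -30 192
```

```text
t 32.3 tcp [0.6002 0.075  0.2249] mix [ 24.2 -42.5] yaw 0.1391 tilt [-0.0071 -0.0022] F [ 0.02 -0.66 -1.37] op 0.375 q [-0.04  0.14  1.76 -0.    1.25 -0.18]
['m', '30', '-30', '192'] world [0.6042 0.0882] delta [ 0.6  -1.25  3.29]
```

send_rows(
  motion=[0.6,-1.25,3.2,0,2],
)

```text
time: 32.4
eef_pos: [0.6075, 0.086, 0.1985]
tcp_rot: [0.998, 0.068, 0.002, 0.002]
contact_force: [0.8, 0.2, -1.6]
opening: 0.382
```

```bash
python3 st.py;python3 st.py; python3 go.py m 30 -30 175
```

```text
t 32.7 tcp [0.6047 0.0872 0.1942] mix [ 30.4 -31. ] yaw 0.1381 tilt [-0.0053 -0.0026] F [ 0.3  -0.02 -0.52] op 0.375 q [-0.02  0.18  1.77 -0.    1.19 -0.16]
['m', '30', '-30', '175'] world [0.6042 0.0882] delta [-0.03 -0.11  1.92]
```

send_rows(
  motion=[0,0,1.6,0,2],
)

```text
time: 32.8
eef_pos: [0.6072, 0.0866, 0.1822]
tcp_rot: [0.998, 0.069, 0.001, 0.002]
contact_force: [0.4, 0.3, -1.2]
opening: 0.38
```

```bash
python3 st.py;python3 st.py; python3 go.py m 30 -30 114
```

```text
t 33.1 tcp [0.6047 0.0871 0.1784] mix [ 30.4 -31.1] yaw 0.138 tilt [-0.005  -0.0026] F [ 0.22  0.24 -1.64] op 0.375 q [-0.02  0.2   1.78 -0.    1.17 -0.16]
['m', '30', '-30', '114'] world [0.6042 0.0882] delta [-0.01 -0.13  6.44]
```

send_rows(
  motion=[0,-0.1,2.3,0,2],
)

```text
time: 33.2
eef_pos: [0.6077, 0.088, 0.1601]
tcp_rot: [0.998, 0.069, 0.002, 0.002]
contact_force: [-2.8, -0.5, 11.4]
opening: 0.379
```

```bash
python3 st.py;python3 st.py; python3 go.py m 30 -30 114
```

```text
t 33.5 tcp [0.6046 0.0881 0.1562] mix [ 30.5 -30.2] yaw 0.1382 tilt [-0.0047 -0.0026] F [-0.06 -0.86 -0.04] op 0.382 q [-0.02  0.22  1.8  -0.    1.13 -0.16]
['m', '30', '-30', '114'] world [0.6042 0.0882] delta [-0.03 -0.03  4.22]
```

send_rows(
  motion=[0,0,2,0,2],
)

```text
time: 33.6
eef_pos: [0.6073, 0.0881, 0.1404]
tcp_rot: [0.998, 0.069, 0.002, 0.002]
contact_force: [0.4, -0.1, -1.0]
opening: 0.378
```

```bash
python3 st.py;python3 st.py; python3 go.py m 30 -30 114
```

```text
t 33.9 tcp [0.6051 0.0881 0.1372] mix [ 30.9 -30.3] yaw 0.1383 tilt [-0.0033 -0.0026] F [-0.77 -0.27 -1.18] op 0.378 q [-0.02  0.24  1.81 -0.    1.09 -0.16]
['m', '30', '-30', '114'] world [0.6042 0.0882] delta [-0.08 -0.03  2.32]
```

send_rows(
  motion=[-0.1,0,1.7,0,2],
)

```text
time: 34.0
eef_pos: [0.6066, 0.0878, 0.1237]
tcp_rot: [0.998, 0.069, 0.002, 0.002]
contact_force: [-0.8, 0.1, -1.4]
opening: 0.381
```

```bash
python3 st.py;python3 st.py; python3 go.py m 30 -30 113
```

```text
t 34.3 tcp [0.6042 0.0879 0.1202] mix [ 30.  -30.3] yaw 0.1381 tilt [-0.0031 -0.0026] F [-0.18 -0.53 -1.88] op 0.383 q [-0.02  0.26  1.82 -0.    1.06 -0.16]
['m', '30', '-30', '113'] world [0.6042 0.0882] delta [ 0.01 -0.04  0.72]
```

send_rows(
  motion=[0,0,0.7,0,2],
)

```text
time: 34.4
eef_pos: [0.6054, 0.0879, 0.1145]
tcp_rot: [0.998, 0.069, 0.0, 0.001]
contact_force: [-0.6, 0.8, -1.1]
opening: 0.377
```

```bash
python3 st.py;python3 st.py; python3 go.py m 30 -30 113
```

```text
t 34.7 tcp [0.6045 0.0878 0.1135] mix [ 30.3 -30.4] yaw 0.1381 tilt [-0.0022 -0.0026] F [-0.1  -0.09  0.41] op 0.382 q [-0.02  0.27  1.83 -0.    1.05 -0.16]
['m', '30', '-30', '113'] world [0.6042 0.0882] delta [-0.03 -0.04  0.05]
```

send_rows(
  motion=[0,0,0.2,0,2,0,0,0,0,4.6,0,0,0,0,4.6,0,0,-3,0,4.6,0,0,-4,0,6,0,0,-4,0,6],
)

```text
time: 35.3
eef_pos: [0.5999, 0.0881, 0.2167]
tcp_rot: [0.998, 0.069, -0.011, 0.0]
contact_force: [0.8, -0.3, -1.0]
opening: 0.702
```

```bash
python3 look.py; python3 st.py; python3 go.py w 520 -348 225;python3 - <<'E'
from h import *
L=np.load('last.npz'); save('pics/c6.png',L['scene'][90:290,240:460],3)
E
```

```text
pics/look1796660150.png
scene 107 [ 0.3788 -0.2962  0.3781 -0.2967  0.0186  0.1042] rgb [141.  90.  51.]
scene 124 [ 0.4977 -0.3271  0.4984 -0.3271  0.0174  0.1043] rgb [147. 145. 141.]
top 89 [ 0.4973 -0.3289  0.4972 -0.3297  0.0176  0.105 ] rgb [146. 140. 137.]
top 89 [ 0.3787 -0.2982  0.3777 -0.298   0.0171  0.104 ] rgb [145.  99.  70.]
t 35.55 tcp [0.6005 0.0881 0.2163] mix [ 26.4 -29.5] yaw 0.1382 tilt [-0.0191 -0.0024] F [ 0.46  0.15 -0.99] op 0.705 q [-0.02  0.16  1.75 -0.    1.25 -0.16]
['w', '520', '-348', '225'] world [ 0.52  -0.348] delta [-14.    42.09  -0.61]
```

View pics/c6.png

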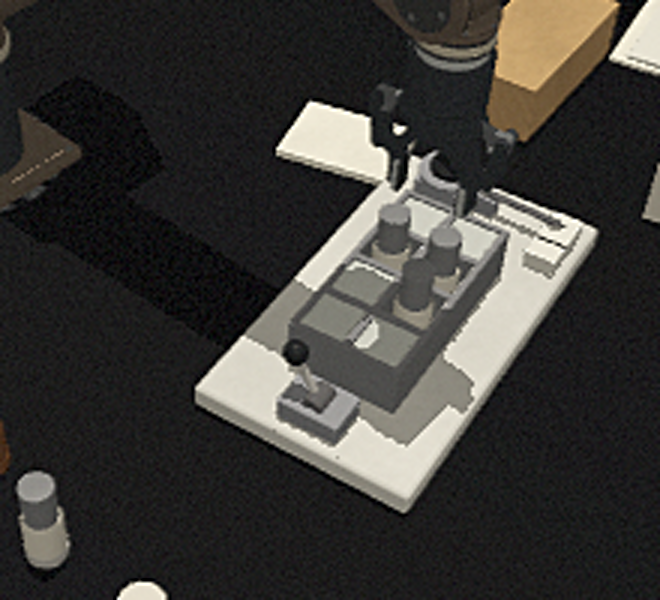

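The last pot has been knocked to (0.497, -0.328) but is still upright, so I'll retarget.

```bash
python3 go.py w 497.5 -328 217
```

```text
t 35.55 tcp [0.6005 0.0881 0.2163] mix [ 26.4 -29.5] yaw 0.1382 tilt [-0.0191 -0.0024] F [ 0.46  0.15 -0.99] op 0.705 q [-0.02  0.16  1.75 -0.    1.25 -0.16]
['w', '497.5', '-328', '217'] world [ 0.4975 -0.328 ] delta [-15.93  39.8    0.23]
```

send_rows(
  motion=[-0.8,2,0,0,6,-1.6,4,0,0,6,-1.6,4,0,0,6,-1.6,4,0,0,6,-1.6,4,0,0,6,-1.6,4,0,0,6,-1.6,4,0,0,6,-1.6,4,0,0,6,-1.6,4,0,0,6,-0.9,2.2,0,0,6],
)

```text
time: 36.55
eef_pos: [0.4936, -0.2961, 0.1932]
tcp_rot: [0.997, 0.073, -0.027, -0.009]
contact_force: [0.7, 0.9, 0.8]
opening: 0.701
```

```bash
python3 look.py|grep scene; python3 st.py; python3 go.py w 497.5 -328 140
```

```text
scene 108 [ 0.3786 -0.2961  0.3776 -0.2965  0.0189  0.1045] rgb [140.  90.  51.]
scene 123 [ 0.4977 -0.3274  0.497  -0.3263  0.0185  0.1045] rgb [82. 82. 79.]
t 36.8 tcp [ 0.4952 -0.2928  0.1942] mix [-133.4 -391. ] yaw 0.1498 tilt [-0.0542  0.0145] F [ 0.23 -0.28  0.16] op 0.7 q [-0.7   0.13  1.83 -0.03  1.23 -0.84]
['w', '497.5', '-328', '140'] world [ 0.4975 -0.328 ] delta [-0.01  3.63  5.35]
```

send_rows(
  motion=[0,1.8,-2,0,6,0,1.7,3,0,6,0,0,0.5,0,6],
)

```text
time: 37.1
eef_pos: [0.5013, -0.3226, 0.1775]
tcp_rot: [0.997, 0.078, -0.027, -0.01]
contact_force: [0.0, 1.1, -0.9]
opening: 0.704
```

```bash
python3 st.py; python3 st.py; python3 go.py w 497.5 -328 140
```

```text
t 37.4 tcp [ 0.5034 -0.3242  0.1833] mix [-129.8 -423.3] yaw 0.1569 tilt [-0.0475  0.0095] F [-0.12  0.6  -0.69] op 0.7 q [-0.73  0.19  1.78 -0.03  1.21 -0.88]
['w', '497.5', '-328', '140'] world [ 0.4975 -0.328 ] delta [-0.45  0.36  4.35]
```

send_rows(
  motion=[-0.4,0.3,-4,0,6],
)

```text
time: 37.5
eef_pos: [0.4993, -0.3249, 0.2177]
tcp_rot: [0.996, 0.079, -0.028, -0.011]
contact_force: [0.5, -0.2, -1.4]
opening: 0.703
```

```bash
python3 st.py; python3 st.py; python3 go.py w 497.5 -328 140
```

```text
t 37.8 tcp [ 0.5016 -0.3277  0.2231] mix [-132.  -426.5] yaw 0.1571 tilt [-0.0478  0.0099] F [-0.43  0.49 -0.63] op 0.706 q [-0.74  0.15  1.75 -0.03  1.28 -0.89]
['w', '497.5', '-328', '140'] world [ 0.4975 -0.328 ] delta [-0.03  0.11  8.32]
```

send_rows(
  motion=[0,0,4,0,6,0,0,0.6,0,6],
)

```text
time: 38.0
eef_pos: [0.4993, -0.3267, 0.1758]
tcp_rot: [0.997, 0.078, -0.023, -0.007]
contact_force: [-0.3, 1.0, -1.5]
opening: 0.702
```

```bash
python3 st.py; python3 st.py; python3 go.py w 497.5 -328 140
```

```text
t 38.3 tcp [ 0.5032 -0.3302  0.1842] mix [-130.9 -429.2] yaw 0.1571 tilt [-0.0368 -0.0001] F [ 0.59  0.11 -0.82] op 0.701 q [-0.74  0.19  1.79 -0.03  1.2  -0.89]
['w', '497.5', '-328', '140'] world [ 0.4975 -0.328 ] delta [-0.36 -0.28  4.44]
```

send_rows(
  motion=[-0.3,-0.2,-4,0,6],
)

```text
time: 38.4
eef_pos: [0.499, -0.3266, 0.219]
tcp_rot: [0.997, 0.078, -0.022, -0.006]
contact_force: [0.7, -0.1, -0.3]
opening: 0.702
```

```bash
python3 st.py; python3 st.py
```

send_rows(
  motion=[0,0,4.5,0,6,0,0,0.6,0,6],
)

```text
time: 38.9
eef_pos: [0.4994, -0.3286, 0.1722]
tcp_rot: [0.997, 0.078, -0.018, -0.001]
contact_force: [-1.6, 0.9, -1.7]
opening: 0.697
```

```bash
python3 st.py; python3 st.py
```

send_rows(
  motion=[0,0,-4,0,6],
)

```text
time: 39.3
eef_pos: [0.5022, -0.3297, 0.2163]
tcp_rot: [0.997, 0.078, -0.016, 0.001]
contact_force: [0.8, 0.1, -0.1]
opening: 0.704
```

```bash
python3 st.py; python3 st.py
```

send_rows(
  motion=[0,0,4.5,0,6,0,0,0.6,0,6],
)

```text
time: 39.8
eef_pos: [0.5033, -0.3323, 0.1695]
tcp_rot: [0.997, 0.078, -0.012, 0.005]
contact_force: [-0.8, 1.1, -2.1]
opening: 0.704
```

```bash
python3 st.py; python3 st.py; python3 go.py w 497.5 -328 140
```

```text
t 40.1 tcp [ 0.5076 -0.3361  0.1789] mix [-127.4 -435.6] yaw 0.1569 tilt [-0.0111 -0.0236] F [-0.44  0.59  0.7 ] op 0.704 q [-0.74  0.19  1.79 -0.03  1.15 -0.89]
['w', '497.5', '-328', '140'] world [ 0.4975 -0.328 ] delta [-0.81 -1.04  3.88]
```

send_rows(
  motion=[-0.8,-1,3.5,0,6],
)

```text
time: 40.2
eef_pos: [0.502, -0.3322, 0.1511]
tcp_rot: [0.997, 0.078, -0.001, 0.017]
contact_force: [-0.1, -1.3, 0.2]
opening: 0.702
```

```bash
python3 st.py; python3 st.py; python3 go.py w 497.5 -328 74
```

```text
t 40.5 tcp [ 0.4988 -0.3292  0.1458] mix [-135.1 -427.6] yaw 0.1569 tilt [-0.0088 -0.0257] F [-0.06 -0.9   0.21] op 0.705 q [-0.74  0.2   1.85 -0.03  1.09 -0.89]
['w', '497.5', '-328', '74'] world [ 0.4975 -0.328 ] delta [-0.02 -0.31  7.18]
```

```bash
python3 look.py | grep -v 0.37
```

```text
pics/look1796660307.png
scene 124 [ 0.4983 -0.3274  0.4972 -0.3269  0.0173  0.1044] rgb [83. 82. 79.]
```

send_rows(
  motion=[0,-0.15,3.6,0,6],
)

```text
time: 40.7
eef_pos: [0.5024, -0.3324, 0.1166]
tcp_rot: [0.997, 0.078, -0.0, 0.018]
contact_force: [0.6, -1.1, 0.4]
opening: 0.698
```

```bash
python3 st.py; python3 st.py; python3 go.py w 497.5 -328 74
```

```text
t 41.0 tcp [ 0.499  -0.3293  0.1113] mix [-134.9 -427.7] yaw 0.157 tilt [-0.0071 -0.0273] F [0.77 0.15 0.11] op 0.702 q [-0.74  0.24  1.87 -0.03  1.02 -0.88]
['w', '497.5', '-328', '74'] world [ 0.4975 -0.328 ] delta [-0.08 -0.25  3.73]
```

send_rows(
  motion=[0,-0.15,3.3,0,6],
)

```text
time: 41.1
eef_pos: [0.5027, -0.3324, 0.0851]
tcp_rot: [0.997, 0.078, 0.0, 0.019]
contact_force: [0.1, -0.7, 0.5]
opening: 0.704
```

```bash
python3 st.py; python3 st.py; python3 go.py w 497.5 -328 74
```

```text
t 41.4 tcp [ 0.4994 -0.3294  0.0801] mix [-134.6 -427.9] yaw 0.157 tilt [-0.0052 -0.029 ] F [ 0.61  0.1  -0.1 ] op 0.704 q [-0.74  0.28  1.88 -0.03  0.96 -0.88]
['w', '497.5', '-328', '74'] world [ 0.4975 -0.328 ] delta [-0.15 -0.19  0.61]
```

send_rows(
  motion=[-0.15,-0.2,0.5,0,6,0,0,0,0,2,0,0,0,0,2,0,0,0,0,2,0,0,0,0,2],
)

```text
time: 41.9
eef_pos: [0.4989, -0.3292, 0.0787]
tcp_rot: [0.997, 0.079, -0.002, 0.016]
contact_force: [0.5, 0.3, -1.4]
opening: 0.379
```

```bash
python3 st.py; python3 go.py m 30 -90 225
```

```text
t 42.05 tcp [ 0.4989 -0.3292  0.0786] mix [-134.9 -427.5] yaw 0.1572 tilt [-0.0013 -0.0329] F [ 0.14 -0.01 -1.33] op 0.374 q [-0.74  0.28  1.89 -0.03  0.95 -0.88]
['m', '30', '-90', '225'] world [0.6129 0.0288] delta [ 16.77 -33.08 -15.83]
```

send_rows(
  motion=[0,-0.1,-4,0,2,0,-0.1,-4,0,2,0,-0.1,-4,0,2,0.6,-1,-2.5,0,2,1.5,-3,0,0,2,2,-3.9,0,0,2,2,-3.9,0,0,2,2,-3.9,0,0,2,2,-3.9,0,0,2,2,-3.9,0,0,2,1.5,-3,0,0,2,0.8,-1.5,0,0,2],
)

```text
time: 43.25
eef_pos: [0.599, -0.0133, 0.2163]
tcp_rot: [0.997, 0.075, -0.003, 0.014]
contact_force: [-0.3, -0.3, -1.4]
opening: 0.38
```

```bash
python3 st.py;python3 st.py; python3 go.py m 30 -88 192
```

```text
t 43.55 tcp [ 0.5986 -0.0172  0.2167] mix [   9.1 -133.4] yaw 0.1458 tilt [-0.0043 -0.03  ] F [-0.1  -0.71 -1.78] op 0.376 q [-0.19  0.13  1.78 -0.03  1.22 -0.32]
['m', '30', '-88', '192'] world [0.6126 0.0308] delta [ 2.11 -4.61  2.32]
```

send_rows(
  motion=[1,-2.3,0,0,2,1.1,-2.3,0,0,2],
)

```text
time: 43.75
eef_pos: [0.6125, 0.027, 0.2154]
tcp_rot: [0.998, 0.069, -0.003, 0.016]
contact_force: [0.9, 0.8, -1.7]
opening: 0.382
```

```bash
python3 st.py;python3 st.py; python3 go.py m 30 -88 192
```

```text
t 44.05 tcp [0.6124 0.0271 0.2153] mix [ 29.2 -91.6] yaw 0.1399 tilt [-0.0047 -0.0319] F [-0.28 -0.23 -2.08] op 0.383 q [-0.11  0.17  1.75 -0.03  1.23 -0.24]
['m', '30', '-88', '192'] world [0.6126 0.0308] delta [ 0.1  -0.44  2.32]
```

send_rows(
  motion=[0,0,2.3,0,2],
)

```text
time: 44.15
eef_pos: [0.6147, 0.025, 0.1964]
tcp_rot: [0.997, 0.069, 0.001, 0.017]
contact_force: [-0.9, -0.4, -0.5]
opening: 0.378
```

```bash
python3 st.py;python3 st.py; python3 go.py m 30 -88 175
```

```text
t 44.45 tcp [0.6127 0.0259 0.1933] mix [ 29.3 -92.9] yaw 0.1392 tilt [-0.0035 -0.032 ] F [-0.75 -0.2  -1.19] op 0.378 q [-0.11  0.19  1.77 -0.03  1.19 -0.24]
['m', '30', '-88', '175'] world [0.6126 0.0308] delta [ 0.08 -0.54  1.81]
```

send_rows(
  motion=[0.1,-0.55,1.6,0,2],
)

```text
time: 44.55
eef_pos: [0.6153, 0.0303, 0.1807]
tcp_rot: [0.997, 0.069, 0.001, 0.017]
contact_force: [0.8, 0.1, -0.5]
opening: 0.379
```

```bash
python3 st.py;python3 st.py; python3 go.py m 30 -88 114
```

```text
t 44.85 tcp [0.6129 0.0311 0.1772] mix [ 30.3 -87.8] yaw 0.1396 tilt [-0.0034 -0.0321] F [-0.43 -0.6  -1.87] op 0.382 q [-0.1   0.2   1.78 -0.04  1.16 -0.23]
['m', '30', '-88', '114'] world [0.6126 0.0308] delta [ 0.02 -0.17  6.32]
```

send_rows(
  motion=[0,-0.05,2.2,0,2],
)

```text
time: 44.95
eef_pos: [0.6159, 0.0306, 0.1598]
tcp_rot: [0.997, 0.07, 0.002, 0.017]
contact_force: [-4.3, -0.6, 9.8]
opening: 0.382
```

```bash
python3 st.py;python3 st.py; python3 go.py m 30 -88 114
```

```text
t 45.25 tcp [0.6129 0.0308 0.1559] mix [ 30.3 -88. ] yaw 0.1396 tilt [-0.0031 -0.0322] F [-2.07 -0.05 -0.87] op 0.38 q [-0.1   0.23  1.79 -0.04  1.12 -0.23]
['m', '30', '-88', '114'] world [0.6126 0.0308] delta [-0.   -0.13  4.19]
```

send_rows(
  motion=[-0.05,-0.06,2,0,2],
)

```text
time: 45.35
eef_pos: [0.6151, 0.0305, 0.1401]
tcp_rot: [0.997, 0.07, 0.001, 0.017]
contact_force: [-0.1, 0.3, -0.6]
opening: 0.376
```

```bash
python3 st.py;python3 st.py; python3 go.py m 30 -88 114
```

```text
t 45.65 tcp [0.6129 0.0307 0.137 ] mix [ 30.2 -88.2] yaw 0.1396 tilt [-0.0016 -0.0323] F [-0.75  0.99 -1.05] op 0.38 q [-0.1   0.25  1.81 -0.04  1.09 -0.22]
['m', '30', '-88', '114'] world [0.6126 0.0308] delta [-0.01 -0.09  2.29]
```

send_rows(
  motion=[0,-0.06,1.7,0,2],
)

```text
time: 45.75
eef_pos: [0.615, 0.0305, 0.1233]
tcp_rot: [0.997, 0.07, 0.001, 0.017]
contact_force: [-2.0, -1.0, 0.4]
opening: 0.377
```

```bash
python3 st.py;python3 st.py; python3 go.py m 30 -88 113
```

```text
t 46.05 tcp [0.6129 0.0307 0.1199] mix [ 30.3 -88.1] yaw 0.1395 tilt [-0.0014 -0.0323] F [-0.21 -0.18 -0.22] op 0.378 q [-0.1   0.27  1.82 -0.04  1.06 -0.22]
['m', '30', '-88', '113'] world [0.6126 0.0308] delta [-0.02 -0.03  0.69]
```

send_rows(
  motion=[0,0,0.6,0,2],
)

```text
time: 46.15
eef_pos: [0.614, 0.0305, 0.1151]
tcp_rot: [0.997, 0.07, -0.0, 0.016]
contact_force: [-0.4, 0.3, -0.8]
opening: 0.379
```

```bash
python3 st.py;python3 st.py; python3 go.py m 30 -88 113
```

```text
t 46.45 tcp [0.6128 0.0305 0.1138] mix [ 30.1 -88.3] yaw 0.1396 tilt [-0.0017 -0.0323] F [-0.06 -0.39 -0.33] op 0.379 q [-0.1   0.28  1.82 -0.04  1.05 -0.22]
['m', '30', '-88', '113'] world [0.6126 0.0308] delta [-0.01 -0.03  0.08]
```

send_rows(
  motion=[0,0,0.3,0,2,0,0,0,0,4.6,0,0,0,0,4.6,0,0,-3,0,4.6,0,0,-4,0,6,0,0,-4,0,6],
)

```text
time: 47.05
eef_pos: [0.6101, 0.0342, 0.2191]
tcp_rot: [0.997, 0.07, -0.008, 0.015]
contact_force: [0.2, -0.2, -0.1]
opening: 0.703
```

```bash
python3 look.py; python3 st.py; python3 go.py m -40 185 217;python3 - <<'E'
from h import *
from go import m2w
L=np.load('last.npz'); save('pics/c7.png',L['scene'][90:290,240:460],3); save('pics/c7t.png',L['top'][110:230,170:340],4)
for n,k in (('scene','sd'),('top','td')):
    P=cloud(n,L[k])
    for c in ((30,30),(-30,30),(30,-30),(30,-90)):
        w=m2w(c[0]/1000,c[1]/1000); m=(np.hypot(P[...,0]-w[0],P[...,1]-w[1])<.022)&(P[...,2]>.12)&(P[...,2]<.16)
        X=P[m]; print(n,c,len(X),np.percentile(X[:,2],[50,85,97]).round(4) if len(X) else '', (X[:,:2].mean(0)-w).round(4) if len(X) else '')
E
```

```text
pics/look1796660488.png
scene 106 [ 0.3784 -0.2963  0.3781 -0.2949  0.0185  0.1043] rgb [141.  90.  51.]
top 91 [ 0.3785 -0.2978  0.3782 -0.2978  0.0168  0.1048] rgb [146.  99.  70.]
t 47.3 tcp [0.6106 0.0341 0.2186] mix [ 28.5 -84.5] yaw 0.1394 tilt [-0.0123 -0.0315] F [ 0.51  0.23 -0.71] op 0.703 q [-0.1   0.17  1.74 -0.03  1.24 -0.22]
['m', '-40', '185', '217'] world [0.5036 0.2907] delta [ -7.03 -26.9   -0.51]
scene (30, 30) 67 [0.1328 0.1401 0.1422] [ 0.0081 -0.0048]
scene (-30, 30) 110 [0.1378 0.1408 0.1419] [ 0.0025 -0.0031]
scene (30, -30) 119 [0.1383 0.1406 0.1418] [ 0.001  -0.0022]
scene (30, -90) 123 [0.1383 0.1407 0.1425] [ 0.0015 -0.0007]
top (30, 30) 0  
top (-30, 30) 0  
top (30, -30) 0  
top (30, -90) 0
```

View pics/c7.png

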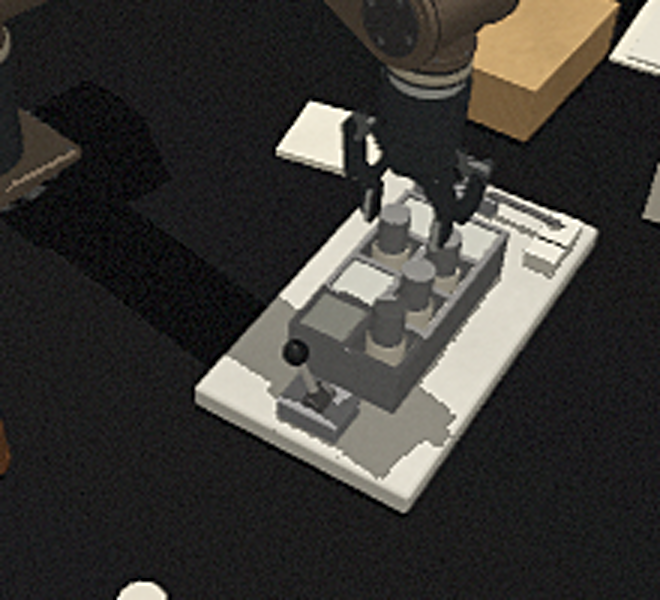

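View pics/c7t.png

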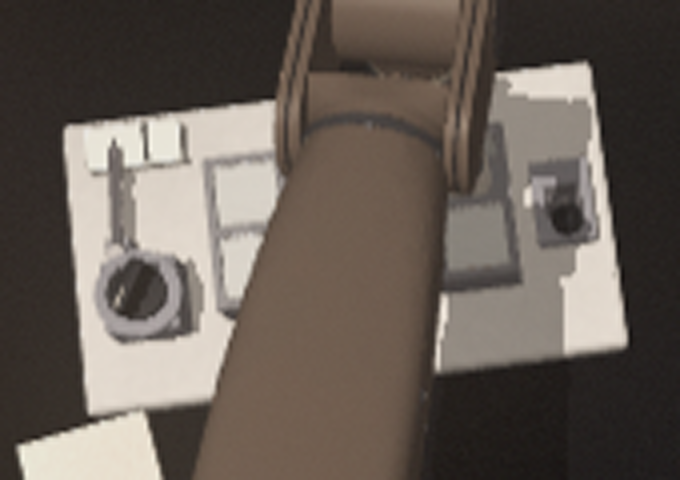

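```bash
cat > knob.py <<'E'
from h import *
from go import m2w,w2m,O,c,s
def analyse(n,im,d):
    P=cloud(n,d); Q=P.copy(); dx=P[...,0]-O[0];dy=P[...,1]-O[1]
    Q[...,0]=c*dx+s*dy; Q[...,1]=-s*dx+c*dy
    m=(d>0)&(np.hypot(Q[...,0]+.04,Q[...,1]-.185)<.027)&(Q[...,2]>.108)&(Q[...,2]<.135)
    X=Q[m]; 
    if len(X)>10:
        C=np.cov(X[:,:2].T);w,v=np.linalg.eigh(C);a=v[:,1]; print(n,'bar n',len(X),'c',X.mean(0).round(4),'theta cw',(-np.arctan2(a[1],a[0]))%np.pi, np.sqrt(w))
    return Q
if __name__=='__main__':
    for n in('top','scene'):
        D=np.load(n+'0.npz'); analyse(n,D['im'],D['d'])
    # rectified mosaic of plate at z=.051, from both cams : x 0..0.13 up, y .12...25
    for n in('top','scene'):
        im=np.load(n+'0.npz')['im']
        xs=np.arange(.125,-.02,-.0005); ys=np.arange(.25,.12,-.0005)
        Y,X=np.meshgrid(ys,xs); W=np.stack([O[0]+c*X-s*Y,O[1]+s*X+c*Y,np.full_like(X,.051)],-1)
        uv=proj(n,W).astype(np.float32)
        save(f'pics/plate_{n}.png',cv2.remap(im,uv[...,0],uv[...,1],cv2.INTER_CUBIC),2)
E
python3 knob.py
```

```text
top bar n 83 c [-0.0405  0.1825  0.1216] theta cw 0.5239203717445187 [0.00454243 0.01308513]
scene bar n 73 c [-0.038   0.1818  0.1196] theta cw 0.47236015013413857 [0.00412106 0.01422309]
```

View pics/plate_top.png

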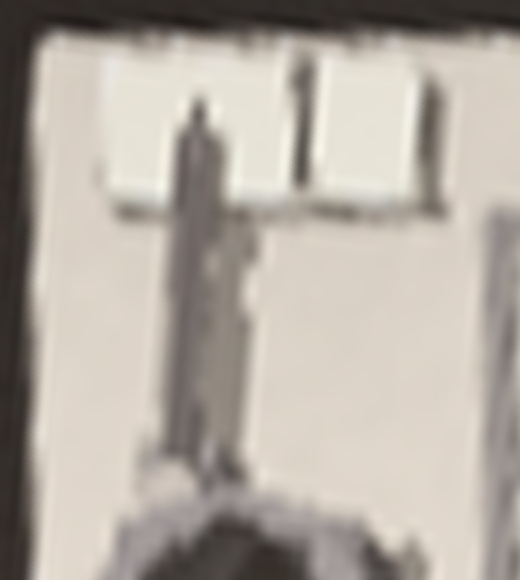

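View pics/plate_scene.png

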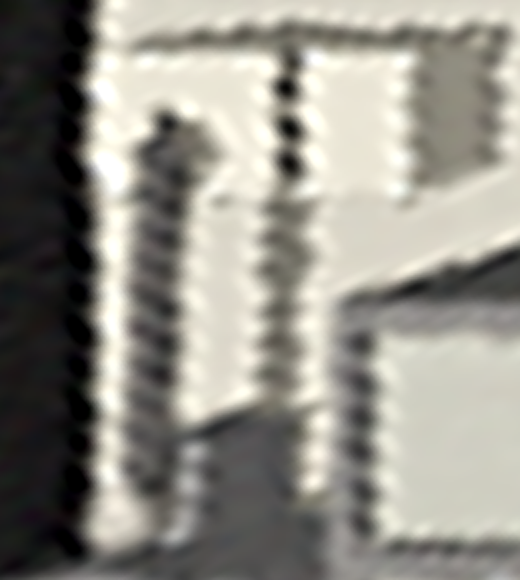

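```bash
python3 - <<'E'
from h import *
from knob import analyse
for n in('top','scene'):
    D=np.load(n+'0.npz'); Q=analyse(n,D['im'],D['d']); 
    m=(Q[...,0]>.075)&(Q[...,0]<.115)&(Q[...,1]>.16)&(Q[...,1]<.225)&(Q[...,2]>.02)&(D['d']>0)
    z=Q[m][:,2]; print(n,np.histogram(z,bins=np.arange(.024,.07,.003)))
    lum=D['im'].mean(-1)
    dk=m&(Q[...,2]>.036)&(lum<140); print('dark',[(q.round(4).tolist(),int(l)) for q,l in zip(Q[dk],lum[dk])][:40])
    lf=(Q[...,0]>.03)&(Q[...,0]<.07)&(Q[...,1]>.18)&(Q[...,1]<.22)&(Q[...,2]>.04); print('leaf z',np.percentile(Q[lf][:,2],[10,50,90]).round(4),Q[lf].mean(0).round(4))
E
```

```text
top bar n 83 c [-0.0405  0.1825  0.1216] theta cw 0.5239203717445187 [0.00454243 0.01308513]
top (array([ 4,  6,  4,  4,  3,  2, 13, 40, 72, 54, 23,  7,  3,  0,  0]), array([0.024, 0.027, 0.03 , 0.033, 0.036, 0.039, 0.042, 0.045, 0.048,
       0.051, 0.054, 0.057, 0.06 , 0.063, 0.066, 0.069]))
dark [([0.1085, 0.1733, 0.0488], 119), ([0.106, 0.1772, 0.0472], 126), ([0.1037, 0.1726, 0.0533], 115), ([0.0993, 0.1723, 0.0563], 116), ([0.0975, 0.1737, 0.0511], 106), ([0.0953, 0.1989, 0.058], 109), ([0.0937, 0.1738, 0.0521], 98), ([0.0941, 0.2009, 0.0506], 109), ([0.0908, 0.1745, 0.0505], 91), ([0.0891, 0.2029, 0.0574], 123), ([0.0894, 0.2003, 0.0547], 119), ([0.0894, 0.1972, 0.0536], 114), ([0.0866, 0.1743, 0.0528], 86), ([0.0842, 0.2021, 0.0623], 106), ([0.086, 0.2006, 0.0547], 126), ([0.0859, 0.1975, 0.0536], 107), ([0.0863, 0.1948, 0.051], 134), ([0.0837, 0.175, 0.0512], 84), ([0.0825, 0.2038, 0.0563], 107), ([0.0822, 0.2005, 0.0561], 115), ([0.0819, 0.1974, 0.0556], 108), ([0.083, 0.1952, 0.0507], 133), ([0.0811, 0.1759, 0.0484], 102), ([0.0777, 0.2029, 0.0613], 108), ([0.0781, 0.2003,
[... 1178 characters left out ...]
([0.0933, 0.2038, 0.0492], 130), ([0.1114, 0.2227, 0.044], 139), ([0.1125, 0.2219, 0.0406], 131), ([0.0785, 0.1797, 0.051], 135), ([0.1125, 0.2122, 0.0435], 121), ([0.0806, 0.1748, 0.0513], 139), ([0.0837, 0.1758, 0.0521], 24), ([0.0859, 0.1794, 0.0505], 48), ([0.1114, 0.2071, 0.0423], 137), ([0.0904, 0.1779, 0.0495], 66), ([0.0934, 0.1789, 0.0502], 9), ([0.0962, 0.1806, 0.0504], 116), ([0.1013, 0.1769, 0.0514], 70), ([0.1043, 0.1779, 0.0521], 15), ([0.1124, 0.1965, 0.0418], 120), ([0.1081, 0.1786, 0.0491], 69), ([0.1112, 0.1792, 0.0502], 81), ([0.1105, 0.1948, 0.0376], 113), ([0.112, 0.1733, 0.0415], 127), ([0.1117, 0.1651, 0.0434], 136)]
leaf z [0.0554 0.0575 0.0608] [0.0504 0.2038 0.0579]
```

send_rows(
  motion=[-0.4,-1.6,0,0,6,-1,-3.9,0,0,6,-1,-3.9,0,0,6,-1,-3.9,0,0,6,-1,-3.9,0,0,6,-1,-3.9,0,0,6,-0.8,-3,0,0,6,-0.4,-1.5,0,0,6],
)

```text
time: 48.1
eef_pos: [0.495, 0.2892, 0.1959]
tcp_rot: [0.997, 0.067, -0.021, 0.015]
contact_force: [-0.5, -0.1, -0.5]
opening: 0.703
```

```bash
python3 st.py; python3 st.py; python3 go.py m -40 184 200
```

```text
t 48.4 tcp [0.4982 0.2859 0.1976] mix [-46.  181.1] yaw 0.1306 tilt [-0.0374 -0.0333] F [-0.08 -0.81  0.2 ] op 0.707 q [ 0.35  0.12  1.83 -0.02  1.23  0.23]
['m', '-40', '184', '200'] world [0.5037 0.2897] delta [ 0.59 -0.3  -0.28]
```

send_rows(
  motion=[0,0,0,-0.06,6,0,0,0,-0.13,6,0,0,0,-0.13,6,0,0,0,-0.13,6,0,0,0,-0.13,6,0,0,0,-0.13,6,0,0,0,-0.13,6,0,0,0,-0.1,6,0,0,0,-0.06,6],
)

```text
time: 49.3
eef_pos: [0.5033, 0.2755, 0.1968]
tcp_rot: [0.838, 0.545, -0.025, 0.004]
contact_force: [0.0, 0.1, 0.5]
opening: 0.705
```

```bash
python3 st.py; python3 st.py; python3 go.py m -40 184 180
```

```text
t 49.6 tcp [0.5029 0.2763 0.1968] mix [-42.8 170.9] yaw 1.1515 tilt [-0.0384 -0.0339] F [ 0.53 -0.12  0.64] op 0.709 q [ 0.33  0.12  1.83 -0.02  1.23 -0.81]
['m', '-40', '184', '180'] world [0.5037 0.2897] delta [ 1.33 -0.43  1.63]
```

send_rows(
  motion=[1.3,-0.4,-1.5,-0.06,5],
)

```text
time: 49.7
eef_pos: [0.5038, 0.2889, 0.2089]
tcp_rot: [0.822, 0.568, -0.028, 0.003]
contact_force: [0.1, -0.2, -1.0]
opening: 0.585
```

```bash
python3 st.py; python3 st.py
```

send_rows(
  motion=[0,0,4.5,0,5,0,0,0.6,0,5],
)

```text
time: 50.2
eef_pos: [0.5031, 0.2878, 0.1593]
tcp_rot: [0.823, 0.568, -0.025, 0.003]
contact_force: [-0.8, -0.9, 0.0]
opening: 0.587
```

```bash
python3 st.py; python3 st.py;python3 go.py m -40 184 200
```

```text
t 50.5 tcp [0.5085 0.2901 0.1682] mix [-35.2 183.7] yaw 1.2092 tilt [-0.0221 -0.0283] F [ 0.23  0.33 -0.17] op 0.588 q [ 0.35  0.17  1.84 -0.02  1.17 -0.85]
['m', '-40', '184', '200'] world [0.5037 0.2897] delta [-0.31 -0.47 -3.17]
```

send_rows(
  motion=[0,0,-4.5,0,5],
)

```text
time: 50.6
eef_pos: [0.5059, 0.2899, 0.2075]
tcp_rot: [0.823, 0.568, -0.024, 0.004]
contact_force: [-0.0, -0.1, -0.0]
opening: 0.585
```

```bash
python3 st.py; python3 st.py
```

send_rows(
  motion=[0,0,4.5,0,5,0,0,0.6,0,5],
)

```text
time: 51.1
eef_pos: [0.5082, 0.2899, 0.1614]
tcp_rot: [0.823, 0.568, -0.017, 0.005]
contact_force: [-1.1, 0.1, -0.9]
opening: 0.582
```

```bash
python3 st.py; python3 st.py;python3 go.py m -40 184 200
```

```text
t 51.4 tcp [0.5137 0.292  0.1704] mix [-29.8 184.9] yaw 1.2091 tilt [-0.0057 -0.0222] F [ 0.24 -0.64 -0.55] op 0.586 q [ 0.35  0.17  1.83 -0.02  1.15 -0.85]
['m', '-40', '184', '200'] world [0.5037 0.2897] delta [-0.64 -0.84 -2.95]
```

send_rows(
  motion=[-0.6,-0.8,2.5,0,5],
)

```text
time: 51.5
eef_pos: [0.5081, 0.2902, 0.151]
tcp_rot: [0.823, 0.568, -0.003, 0.009]
contact_force: [0.1, -0.5, 1.2]
opening: 0.578
```

```bash
python3 st.py; python3 st.py;python3 go.py m -40 184 100
```

```text
t 51.8 tcp [0.5049 0.2891 0.147 ] mix [-38.9 183.2] yaw 1.2091 tilt [-0.0034 -0.0214] F [0.68 0.27 1.15] op 0.586 q [ 0.35  0.17  1.87 -0.02  1.11 -0.85]
['m', '-40', '184', '100'] world [0.5037 0.2897] delta [ 0.11 -0.16  4.7 ]
```

send_rows(
  motion=[0,-0.1,2.2,0,5],
)

```text
time: 51.9
eef_pos: [0.5075, 0.2903, 0.1298]
tcp_rot: [0.823, 0.568, -0.003, 0.009]
contact_force: [0.9, -0.2, 0.3]
opening: 0.585
```

```bash
python3 st.py; python3 st.py;python3 go.py m -40 184 100; python3 look.py >/dev/null; python3 -c "
from h import *
L=np.load('last.npz'); save('pics/k1.png',L['scene'][90:190,340:450],6)"
```

```text
t 52.2 tcp [0.5047 0.2892 0.1263] mix [-39.1 183.4] yaw 1.209 tilt [-0.0018 -0.0208] F [ 0.2   0.69 -0.11] op 0.586 q [ 0.35  0.2   1.89 -0.02  1.07 -0.84]
['m', '-40', '184', '100'] world [0.5037 0.2897] delta [ 0.06 -0.12  2.63]
```

View pics/k1.png

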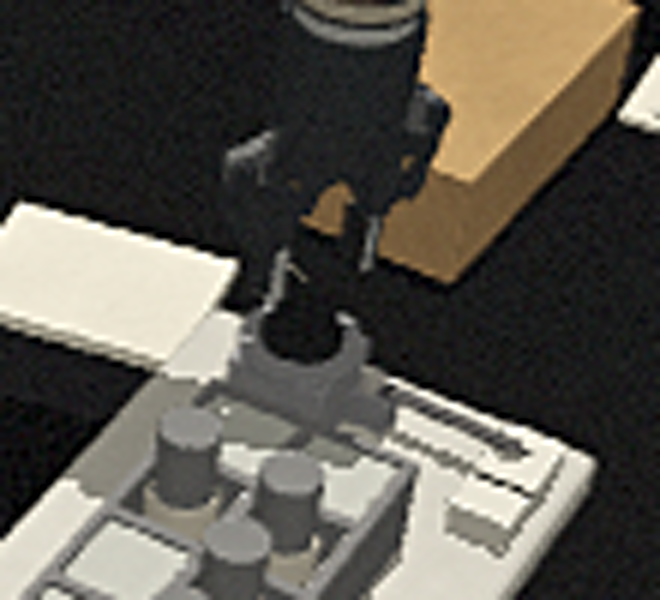

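Fingers straddle the bar as intended. Down, then close lightly.

send_rows(
  motion=[0.05,-0.1,2.4,0,5],
)

```text
time: 52.4
eef_pos: [0.5071, 0.2908, 0.1065]
tcp_rot: [0.823, 0.568, -0.002, 0.009]
contact_force: [1.3, 0.1, 1.1]
opening: 0.587
```

```bash
python3 st.py; python3 st.py;python3 go.py m -40 184 100
```

```text
t 52.7 tcp [0.5044 0.2897 0.1032] mix [-39.3 183.9] yaw 1.209 tilt [-0.0004 -0.0203] F [-0.06  0.49  0.41] op 0.583 q [ 0.36  0.23  1.9  -0.02  1.02 -0.84]
['m', '-40', '184', '100'] world [0.5037 0.2897] delta [-0.02 -0.07  0.32]
```

send_rows(
  motion=[0,0,0.2,0,0.8,0,0,0,0,0.8,0,0,0,0,0.8,0,0,0,0,0.8,0,0,0,0,0.8,0,0,0,0,0.8],
  grip_force=40,
)

```text
time: 53.3
eef_pos: [0.5059, 0.2907, 0.1036]
tcp_rot: [0.823, 0.568, -0.003, 0.008]
contact_force: [-0.3, 0.5, -0.3]
opening: 0.149
```

```bash
python3 st.py;python3 go.py m -40 184 100
```

```text
t 53.45 tcp [0.5059 0.2907 0.1036] mix [-37.7 184.7] yaw 1.2087 tilt [ 0.004  -0.0175] F [ 0.65  0.28 -0.17] op 0.155 q [ 0.36  0.23  1.9  -0.02  1.02 -0.84]
['m', '-40', '184', '100'] world [0.5037 0.2897] delta [-0.16 -0.17  0.36]
```

send_rows(
  motion=[0,-0.15,0,0.05,0.8,0,0,0,0.1,0.8,0,0,0,0.1,0.8,0,0,0,0.1,0.8,0,0,0,0.1,0.8],
)

```text
time: 53.95
eef_pos: [0.5052, 0.29, 0.1035]
tcp_rot: [0.932, 0.363, -0.001, 0.01]
contact_force: [-0.1, -0.0, -0.8]
opening: 0.15
```

```bash
python3 st.py;python3 go.py m -40 184 103
```

```text
t 54.1 tcp [0.5053 0.29   0.1036] mix [-38.4 184. ] yaw 0.7485 tilt [ 0.0052 -0.02  ] F [-0.44 -0.01 -1.12] op 0.155 q [ 0.36  0.23  1.9  -0.02  1.02 -0.38]
['m', '-40', '184', '103'] world [0.5037 0.2897] delta [-0.13 -0.09  0.05]
```

send_rows(
  motion=[-0.05,0,0,0.1,0.8,0,0,0,0.12,0.8,0,0,0,0.12,0.8,0,0,0,0.12,0.8,0,0,0,0.12,0.8,0,0,0,0.12,0.8,0,0,0,0.12,0.8,0,0,0,0.12,0.8,0,0,0,0.12,0.8,0,0,0,0.12,0.8,0,0,0,0.12,0.8,0,0,0,0.05,0.8],
)

```text
time: 55.3
eef_pos: [0.5027, 0.29, 0.1036]
tcp_rot: [0.951, -0.309, 0.001, 0.009]
contact_force: [1.2, 0.2, -0.7]
opening: 0.158
```

```bash
python3 st.py;python3 go.py m -40 184 103
```

```text
t 55.45 tcp [0.5027 0.29   0.1036] mix [-41.  184.5] yaw -0.6252 tilt [-0.0031 -0.0186] F [ 0.43  0.26 -0.96] op 0.159 q [ 0.36  0.23  1.9  -0.02  1.03  0.99]
['m', '-40', '184', '103'] world [0.5037 0.2897] delta [ 0.1  -0.04  0.06]
```

Remaining about 0.66.

send_rows(
  motion=[0,0,0,0.08,0.8,0,0,0,0.12,0.8,0,0,0,0.12,0.8,0,0,0,0.12,0.8,0,0,0,0.12,0.8,0,0,0,0.05,0.8],
)

```text
time: 56.05
eef_pos: [0.502, 0.2911, 0.1036]
tcp_rot: [0.812, -0.583, 0.002, 0.008]
contact_force: [0.9, -0.2, 0.1]
opening: 0.153
```

```bash
python3 st.py;python3 go.py m -40 184 103; cat > plate.py <<'E'
from knob import *
import sys
L=np.load('last.npz')
xs=np.arange(.125,-.02,-.0005); ys=np.arange(.25,.12,-.0005)
out=[]
for n in('top','scene'):
    for z in (.051,.057):
        Y,X=np.meshgrid(ys,xs); W=np.stack([O[0]+c*X-s*Y,O[1]+s*X+c*Y,np.full_like(X,z)],-1)
        uv=proj(n,W).astype(np.float32)
        out.append(cv2.remap(L[n],uv[...,0],uv[...,1],cv2.INTER_CUBIC))
r=np.vstack([np.hstack(out[:2]),np.hstack(out[2:])])
save(sys.argv[1],r,1)
for n,k in (('top','td'),('scene','sd')):
    Q=analyse(n,L[n],L[k]); lum=L[n].mean(-1)
    q=(Q[...,0]>.085)&(Q[...,0]<.125)&(Q[...,1]>.155)&(Q[...,1]<.2)&(Q[...,2]>.045)&(Q[...,2]<.07)&(lum<140)
    print(n,[(a.round(4).tolist(),int(l)) for a,l in zip(Q[q],lum[q])])
E
python3 look.py>/dev/null; python3 plate.py pics/pl1.png
```

```text
t 56.2 tcp [0.502  0.2911 0.1036] mix [-41.5 185.6] yaw -1.2424 tilt [-0.0052 -0.0151] F [ 0.34  0.18 -0.29] op 0.151 q [ 0.36  0.23  1.9  -0.01  1.03  1.61]
['m', '-40', '184', '103'] world [0.5037 0.2897] delta [ 0.18 -0.11  0.06]
top [([0.1069, 0.1722, 0.054], 119), ([0.104, 0.1759, 0.0535], 127), ([0.1053, 0.1738, 0.048], 116), ([0.1019, 0.1741, 0.0479], 115), ([0.0979, 0.174, 0.0496], 105), ([0.0936, 0.1738, 0.0523], 93), ([0.0891, 0.1763, 0.0572], 117), ([0.0897, 0.1737, 0.0539], 89), ([0.0853, 0.1734, 0.0571], 84)]
scene bar n 78 c [-0.0353  0.1777  0.1213] theta cw 2.6683507517487253 [0.00703863 0.01271271]
scene [([0.0868, 0.1826, 0.0576], 87), ([0.0868, 0.1736, 0.06], 51), ([0.0888, 0.1782, 0.0575], 96), ([0.092, 0.1785, 0.0589], 116), ([0.0859, 0.1795, 0.0504], 13), ([0.0905, 0.1748, 0.0565], 103), ([0.0915, 0.1741, 0.053], 76), ([0.0929, 0.1809, 0.0484], 0), ([0.0968, 0.1784, 0.0524], 123), ([0.1019, 0.1745, 0.0536], 70), ([0.1051, 0.1747, 0.0551], 12), ([0.1093, 0.1743, 0.053], 72), ([0.1116, 0.1778, 0.0515], 79)]
```

View pics/pl1.png

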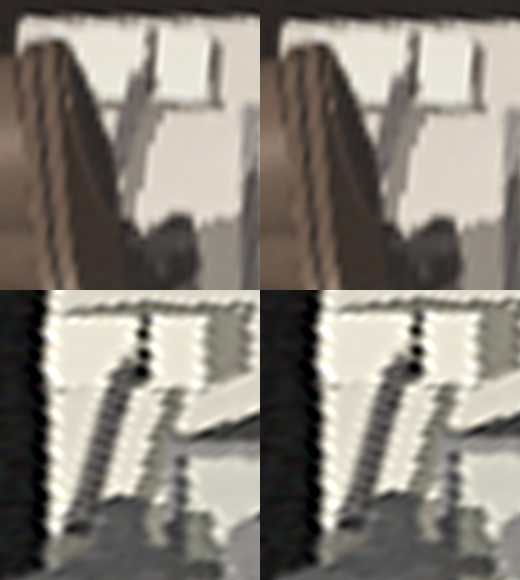

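```bash
python3 -c "
import cv2
a=cv2.imread('pics/pl1.png'); t=a[20:120,90:190]; t2=a[20:120,350:450]; s=a[300:400,90:190]; s2=a[300:400,350:450]
import numpy as np
cv2.imwrite('pics/pl1z.png',cv2.resize(np.vstack([np.hstack([t,t2]),np.hstack([s,s2])]),None,fx=3,fy=3,interpolation=cv2.INTER_CUBIC))"
```

```text
(no output)
```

View pics/pl1z.png

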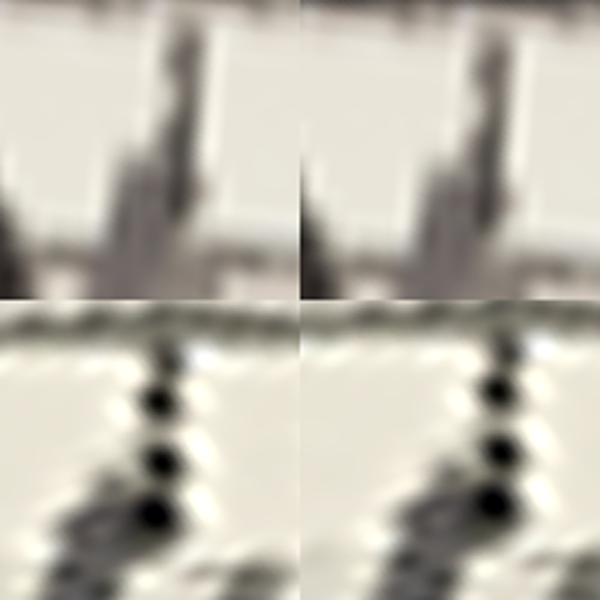

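send_rows(
  motion=[0,0,0,0.06,0.8],
)

```text
time: 56.4
eef_pos: [0.502, 0.2912, 0.1036]
tcp_rot: [0.795, -0.606, 0.002, 0.007]
contact_force: [0.5, -0.0, -0.6]
opening: 0.158
```

```bash
python3 st.py;python3 st.py;python3 go.py m -40 184 103
```

```text
t 56.7 tcp [0.502  0.2912 0.1036] mix [-41.5 185.7] yaw -1.3017 tilt [-0.0052 -0.0148] F [-0.37  0.51 -0.85] op 0.153 q [ 0.36  0.23  1.9  -0.01  1.03  1.67]
['m', '-40', '184', '103'] world [0.5037 0.2897] delta [ 0.19 -0.12  0.06]
```

send_rows(
  motion=[0,0,0,0,4,0,0,0,0,4,0,0,0,0,4,0,0,-2,0,4,0,0,-4,0,4,0,0,-4,0.05,2,0,0,-1,0.07,0],
)

```text
time: 57.4
eef_pos: [0.5011, 0.2912, 0.2139]
tcp_rot: [0.758, -0.652, 0.003, 0.012]
contact_force: [-0.1, -0.7, 0.3]
opening: 0.139
```

```bash
python3 st.py;python3 st.py;python3 go.py m -75 -165 210; python3 look.py>/dev/null; python3 plate.py pics/pl2.png;  python3 -c "
import cv2
a=cv2.imread('pics/pl2.png'); t=a[20:120,90:190]; t2=a[20:120,350:450]; s=a[300:400,90:190]; s2=a[300:400,350:450]
import numpy as np
cv2.imwrite('pics/pl2z.png',cv2.resize(np.vstack([np.hstack([t,t2]),np.hstack([s,s2])]),None,fx=3,fy=3,interpolation=cv2.INTER_CUBIC))"
```

```text
t 57.7 tcp [0.4978 0.2899 0.2063] mix [-45.8 185.1] yaw -1.4168 tilt [-0.0221 -0.0265] F [ 1.54  0.08 -0.42] op -0.004 q [ 0.36  0.11  1.83 -0.02  1.23  1.78]
['m', '-75', '-165', '210'] world [ 0.52   -0.0607] delta [34.99  3.18  0.51]
top bar n 66 c [-0.0444  0.182   0.1217] theta cw 3.077924728258131 [0.00442396 0.01117113]
top [([0.1076, 0.1726, 0.0517], 119), ([0.1056, 0.177, 0.0484], 127), ([0.1055, 0.1739, 0.0475], 115), ([0.1, 0.1728, 0.0541], 116), ([0.0969, 0.1733, 0.053], 111), ([0.0945, 0.1744, 0.0495], 98), ([0.088, 0.1755, 0.061], 118), ([0.0907, 0.1744, 0.0508], 86), ([0.0859, 0.1768, 0.0566], 100), ([0.086, 0.1739, 0.0547], 89)]
scene bar n 87 c [-0.0377  0.1829  0.119 ] theta cw 3.000325338605787 [0.00419731 0.01319055]
scene [([0.0869, 0.1822, 0.0579], 86), ([0.087, 0.173, 0.0606], 48), ([0.0882, 0.1802, 0.0556], 114), ([0.0919, 0.1785, 0.0589], 122), ([0.0859, 0.1794, 0.0505], 13), ([0.0879, 0.1844, 0.0477], 104), ([0.0933, 0.1764, 0.0567], 97), ([0.091, 0.1757, 0.0515], 77), ([0.0935, 0.1787, 0.0505], 0), ([0.0967, 0.1787, 0.0521], 126), ([0.1002, 0.181, 0.0476], 72), ([0.1051, 0.1747, 0.0551], 11), ([0.1088, 0.176, 0.0515], 72), ([0.1114, 0.1784, 0.051], 79)]
```

View pics/pl2z.png

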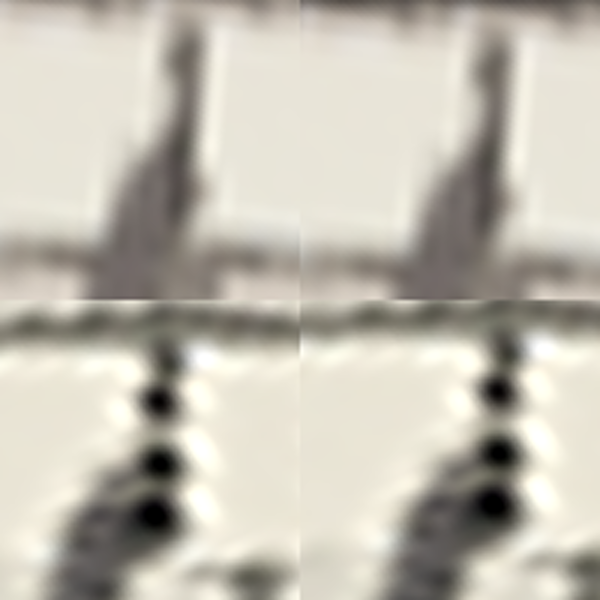

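Bar angle now reads 3.00–3.08 rad, and the leaf tip meets the dark line in both views. Next is the lever.

send_rows(
  motion=[1.5,0.2,0,0,0,3.5,0.4,0,0,0,4,0.4,0,0,0,4,0.4,0,0,0,4,0.4,0,0,0,4,0.4,0,0,0,4,0.4,0,0,0,4,0.4,0,0,0,2.5,0.2,0,0,0,1.2,0,0,0,0],
)

```text
time: 58.8
eef_pos: [0.512, -0.0561, 0.2083]
tcp_rot: [0.761, -0.648, -0.003, 0.023]
contact_force: [0.7, 0.3, -0.2]
opening: -0.001
```

```bash
python3 st.py;python3 st.py;python3 go.py m -75 -165 150; python3 look.py>/dev/null;python3 - <<'E'
from h import *
from go import O,c,s
L=np.load('last.npz'); save('pics/l1.png',L['scene'][100:270,290:460],4)
for n,D in (('top',np.load('top0.npz')['d']),('scene',np.load('scene0.npz')['d']),('scene',L['sd'])):
    P=cloud(n,D); dx=P[...,0]-O[0];dy=P[...,1]-O[1]; x=c*dx+s*dy;y=-s*dx+c*dy
    m=(np.abs(x)<.05)&(np.abs(y+.165)<.03)&(P[...,2]>.09)&(P[...,2]<.13); print(n,m.sum(),x[m].mean(),y[m].mean(),P[m][:,2].mean())
E
```

```text
t 59.1 tcp [ 0.5125 -0.0521  0.2085] mix [ -81.1 -155.5] yaw -1.4057 tilt [-0.0333 -0.0303] F [-0.44  0.33 -0.12] op 0.0 q [-0.28 -0.03  1.97 -0.04  1.23  1.14]
['m', '-75', '-165', '150'] world [ 0.52   -0.0607] delta [ 0.82 -0.82  5.84]
top 50 -0.030342549082933778 -0.1653580562397578 0.11393845497447785
scene 71 -0.02613133986181597 -0.1672966347019143 0.10967596322090498
scene 72 -0.026014941654639263 -0.167078257989721 0.10921847463259071
```

View pics/l1.png

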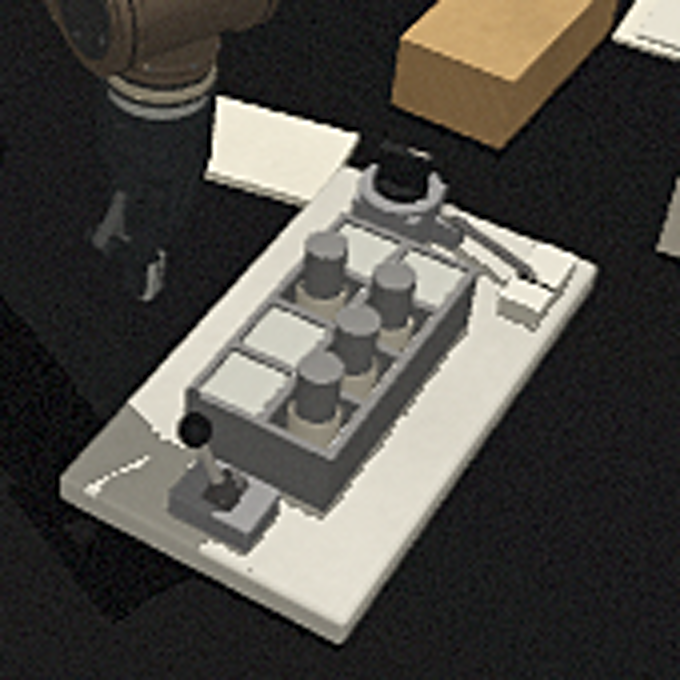

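send_rows(
  motion=[0.9,-0.6,4.8,0,0],
)

```text
time: 59.3
eef_pos: [0.5237, -0.0613, 0.1677]
tcp_rot: [0.764, -0.645, 0.005, 0.019]
contact_force: [1.0, 0.9, 0.2]
opening: -0.003
```

```bash
python3 st.py;python3 st.py;python3 go.py m -75 -166 98
```

```text
t 59.6 tcp [ 0.5192 -0.0611  0.1624] mix [ -75.8 -165.3] yaw -1.4046 tilt [-0.0309 -0.0312] F [0.11 0.49 0.2 ] op -0.002 q [-0.29  0.04  1.99 -0.04  1.13  1.13]
['m', '-75', '-166', '98'] world [ 0.5201 -0.0617] delta [-0.1  -0.31  6.43]
```

send_rows(
  motion=[0,0,4.8,0,0],
)

```text
time: 59.7
eef_pos: [0.5249, -0.0642, 0.1233]
tcp_rot: [0.763, -0.646, 0.007, 0.018]
contact_force: [1.5, -0.4, 0.4]
opening: 0.002
```

```bash
python3 st.py;python3 st.py;python3 go.py m -60 -166 98 m 8 -166 98
```

```text
t 60.0 tcp [ 0.5192 -0.0629  0.117 ] mix [ -76.1 -167.1] yaw -1.4045 tilt [-0.0273 -0.0323] F [-0.01 -0.72 -0.09] op 0.004 q [-0.3   0.09  2.03 -0.05  1.04  1.13]
['m', '-60', '-166', '98'] world [ 0.5349 -0.0595] delta [-0.13 -1.67  1.84]
['m', '8', '-166', '98'] world [ 0.6022 -0.0496] delta [ 0.01 -8.46  1.63]
```

send_rows(
  motion=[-0.1,0,1.8,0,0,0,-1.2,0,0,0,0,-1.2,0,0,0,0,-1.2,0,0,0,0,-1.2,0,0,0,0,-1.2,0,0,0,0,-1.2,0,0,0],
)

```text
time: 60.7
eef_pos: [0.5981, -0.0532, 0.1178]
tcp_rot: [0.764, -0.645, 0.007, 0.021]
contact_force: [-1.1, -0.3, -0.0]
opening: -0.001
```

```bash
python3 st.py;python3 go.py m 8 -166 98
```

```text
t 60.85 tcp [ 0.5981 -0.0532  0.1173] mix [   3.4 -169. ] yaw -1.4028 tilt [-0.0163 -0.0414] F [-0.36  0.25 -0.03] op -0.003 q [-0.24  0.25  1.84 -0.05  1.06  1.19]
['m', '8', '-166', '98'] world [ 0.6022 -0.0496] delta [-0.36 -0.51  1.91]
```

```bash
python3 look.py>/dev/null;python3 - <<'E'
from h import *
L=np.load('last.npz'); save('pics/l2.png',L['scene'][100:270,290:460],4)
E
```

```text
(no output)
```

View pics/l2.png

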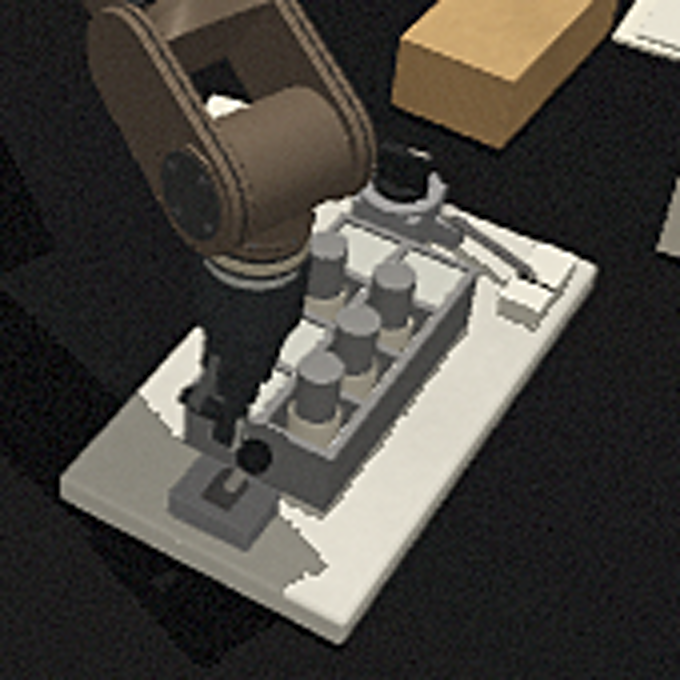

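The ball has gone across. I'll back off, lower, and push the rest of the way to be sure.

send_rows(
  motion=[-0.3,1.2,0,0,0],
)

```text
time: 61.05
eef_pos: [0.5846, -0.0524, 0.1167]
tcp_rot: [0.763, -0.645, 0.007, 0.021]
contact_force: [-0.6, 0.7, -0.3]
opening: -0.004
```

```bash
python3 st.py;python3 st.py; python3 go.py
```

```text
t 61.35 tcp [ 0.5844 -0.0522  0.1165] mix [ -10. -166.] yaw -1.4033 tilt [-0.0182 -0.0409] F [-0.52  0.79 -0.3 ] op 0.001 q [-0.24  0.22  1.88 -0.05  1.05  1.19]
```

send_rows(
  motion=[0,0,1.9,0,0],
)

```text
time: 61.45
eef_pos: [0.5867, -0.0536, 0.1005]
tcp_rot: [0.763, -0.645, 0.009, 0.02]
contact_force: [1.1, -0.2, 0.7]
opening: -0.003
```

```bash
python3 st.py;python3 st.py; python3 go.py m 8 -166 98
```

```text
t 61.75 tcp [ 0.5845 -0.0531  0.0982] mix [ -10.  -166.9] yaw -1.4033 tilt [-0.0174 -0.0411] F [-0.45 -0.63  0.75] op 0.001 q [-0.24  0.25  1.89 -0.05  1.02  1.19]
['m', '8', '-166', '98'] world [ 0.6022 -0.0496] delta [-0.06 -1.8  -0.03]
```

send_rows(
  motion=[0,-0.7,0,0,0,0,-0.5,0,0,0,0,-0.4,0,0,0,0,-0.3,0,0,0,0,-0.3,0,0,0],
)

```text
time: 62.25
eef_pos: [0.5996, -0.0508, 0.0989]
tcp_rot: [0.764, -0.644, -0.003, 0.032]
contact_force: [-11.6, -2.6, 8.4]
opening: 0.002
```

```bash
python3 go.py
```

```text
t 62.25 tcp [ 0.5996 -0.0508  0.0989] mix [   5.3 -166.8] yaw -1.3996 tilt [-0.0455 -0.0448] F [-11.6   -2.56   8.37] op 0.002 q [-0.23  0.29  1.83 -0.06  1.06  1.2 ]
```

Reaction of 11.6 N, so the lever is on its stop. Back away and up, then check everything.

send_rows(
  motion=[0,1.5,0,0,0,0,3,0,0,0,0,3,-1,0,0,0,2,-4,0,0,0,2,-4,0,0,0,3,-4,0,0,0,3,-2,0,0],
)

```text
time: 62.95
eef_pos: [0.4333, -0.0737, 0.2608]
tcp_rot: [0.765, -0.643, -0.004, 0.032]
contact_force: [0.3, 0.1, 0.7]
opening: -0.003
```

```bash
python3 st.py;python3 st.py; python3 go.py; python3 look.py; python3 plate.py pics/pl3.png;python3 - <<'E'
from h import *
from go import m2w,O,c,s
L=np.load('last.npz'); save('pics/l3.png',L['scene'][100:270,290:460],4); save('pics/l3t.png',L['top'][110:230,170:340],4)
save('pics/l3w.png',L['scene'])
for n,k in (('scene','sd'),('top','td')):
    P=cloud(n,L[k])
    for q in ((30,30),(-30,30),(30,-30),(30,-90)):
        w=m2w(q[0]/1000,q[1]/1000); m=(np.hypot(P[...,0]-w[0],P[...,1]-w[1])<.022)&(P[...,2]>.12)&(P[...,2]<.16)
        X=P[m]; print(n,q,len(X),np.percentile(X[:,2],[50,85]).round(4) if len(X) else '')
    dx=P[...,0]-O[0];dy=P[...,1]-O[1]; x=c*dx+s*dy;y=-s*dx+c*dy
    m=(np.abs(x)<.05)&(np.abs(y+.165)<.03)&(P[...,2]>.09)&(P[...,2]<.13); print('ball',n,m.sum(),x[m].mean(),y[m].mean(),P[m][:,2].mean())
E
```

```text
t 63.25 tcp [ 0.4324 -0.073   0.2551] mix [-163.4 -164.4] yaw -1.3976 tilt [-0.0544 -0.0407] F [-0.5  -1.03  0.04] op 0.001 q [-0.37 -0.25  2.08 -0.06  1.35  1.05]
pics/look1796661116.png
scene 111 [ 0.3785 -0.2966  0.3778 -0.2965  0.0178  0.104 ] rgb [140.  90.  51.]
top 92 [ 0.3788 -0.2979  0.3783 -0.2977  0.017   0.1052] rgb [144.  97.  69.]
top bar n 79 c [-0.0409  0.183   0.1212] theta cw 3.0192021670274123 [0.00441501 0.0134492 ]
top [([0.1091, 0.1737, 0.0468], 119), ([0.1041, 0.1759, 0.0533], 127), ([0.1055, 0.1739, 0.0475], 116), ([0.1026, 0.1746, 0.0455], 115), ([0.0967, 0.1732, 0.0535], 111), ([0.0934, 0.1736, 0.0531], 98), ([0.0896, 0.1767, 0.0556], 118), ([0.0903, 0.1742, 0.052], 88), ([0.0854, 0.1764, 0.0582], 102)]
scene bar n 86 c [-0.0389  0.1834  0.119 ] theta cw 2.9694744914257707 [0.0042199  0.01371651]
scene [([0.0869, 0.1822, 0.058], 87), ([0.0861, 0.176, 0.0578], 49), ([0.0893, 0.1762, 0.0593], 111), ([0.0912, 0.1814, 0.0563], 120), ([0.0864, 0.1777, 0.0521], 16), ([0.0889, 0.1806, 0.0511], 104), ([0.0937, 0.1751, 0.0579], 95), ([0.0924, 0.1709, 0.0559], 78), ([0.0941, 0.1766, 0.0524], 0), ([0.0964, 0.1799, 0.0511], 123), ([0.1025, 0.1723, 0.0557], 74), ([0.1038, 0.1798, 0.0504], 9), ([0.1089, 0.1758, 0.0517], 72), ([0.1105, 0.182, 0.0477], 81), ([0.1124, 0.1624, 0.0459], 137)]
scene (30, 30) 120 [0.1375 0.1407]
scene (-30, 30) 108 [0.1376 0.1399]
scene (30, -30) 115 [0.1382 0.1411]
scene (30, -90) 125 [0.1381 0.1405]
ball scene 66 0.030005410280232705 -0.1678468231963146 0.11103839375206875
top (30, 30) 102 [0.1381 0.1412]
top (-30, 30) 105 [0.138  0.1415]
top (30, -30) 100 [0.138 0.143]
top (30, -90) 102 [0.1388 0.1426]
ball top 52 0.026450501938835334 -0.1652024795303562 0.11206721588027845
```

View pics/l3.png

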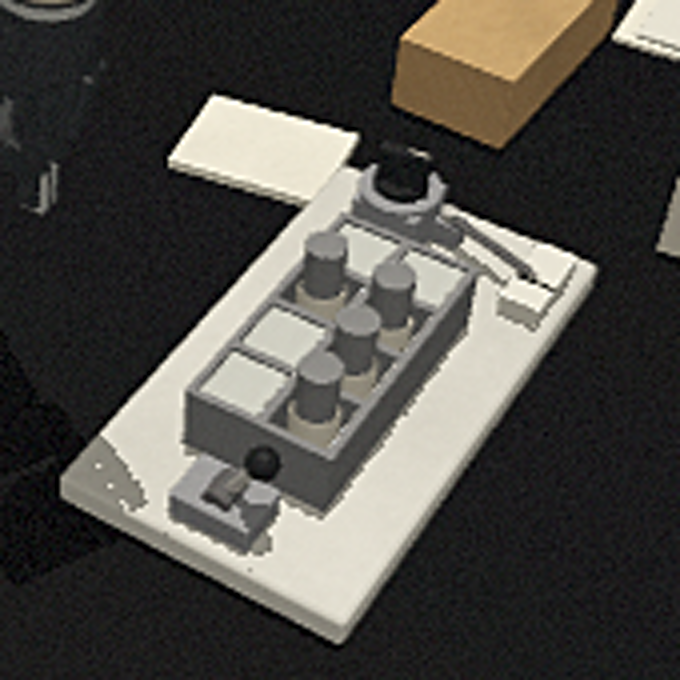

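View pics/l3t.png

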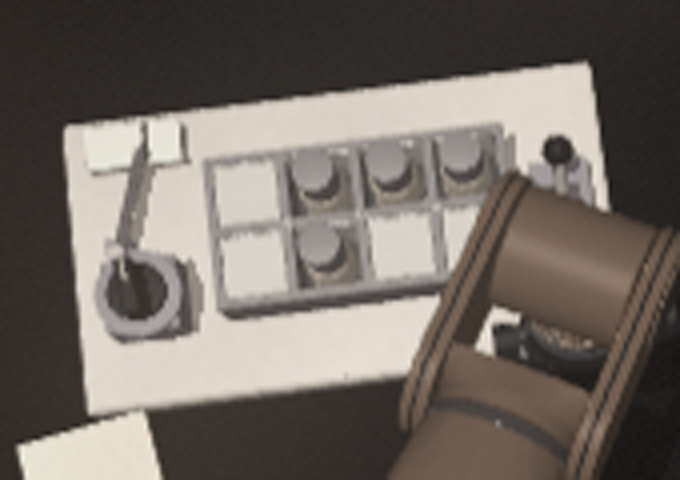

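View pics/l3w.png

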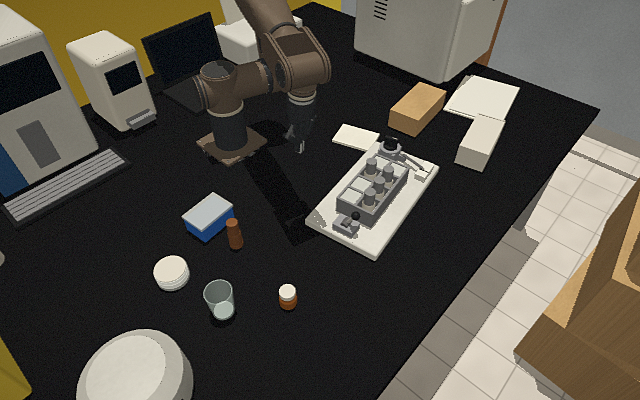

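```bash
python3 - <<'E'
from h import *
from go import O,c,s
L=np.load('last.npz')
xs=np.arange(.08,.025,-.0005); ys=np.arange(.235,.155,-.0005)
Y,X=np.meshgrid(ys,xs)
for n in('top','scene'):
  for lab,im in(('0',np.load(n+'0.npz')['im']),('now',L[n])):
    W=np.stack([O[0]+c*X-s*Y,O[1]+s*X+c*Y,np.full_like(X,.0575)],-1)
    uv=proj(n,W).astype(np.float32)
    g=cv2.remap(im,uv[...,0],uv[...,1],cv2.INTER_LINEAR).astype(float).mean(-1)
    save(f'pics/lf_{n}_{lab}.png',np.repeat(g[...,None],3,2).clip(0,255).astype(np.uint8),4)
E
python3 -c "
import cv2,numpy as np
r=[np.hstack([cv2.imread(f'pics/lf_{n}_{l}.png') for l in('0','now')]) for n in('top','scene')]
r=np.vstack(r); cv2.imwrite('pics/lf.png',cv2.resize(r,(800,550))); print(r.shape)"
python3 -c "
import cv2,numpy as np
a=cv2.imread('pics/pl3.png'); t=a[20:120,90:190]; t2=a[20:120,350:450]; s=a[300:400,90:190]; s2=a[300:400,350:450]
cv2.imwrite('pics/pl3z.png',cv2.resize(np.vstack([np.hstack([t,t2]),np.hstack([s,s2])]),None,fx=3,fy=3,interpolation=cv2.INTER_CUBIC))"
```

```text
(880, 1280, 3)
```

View pics/lf.png

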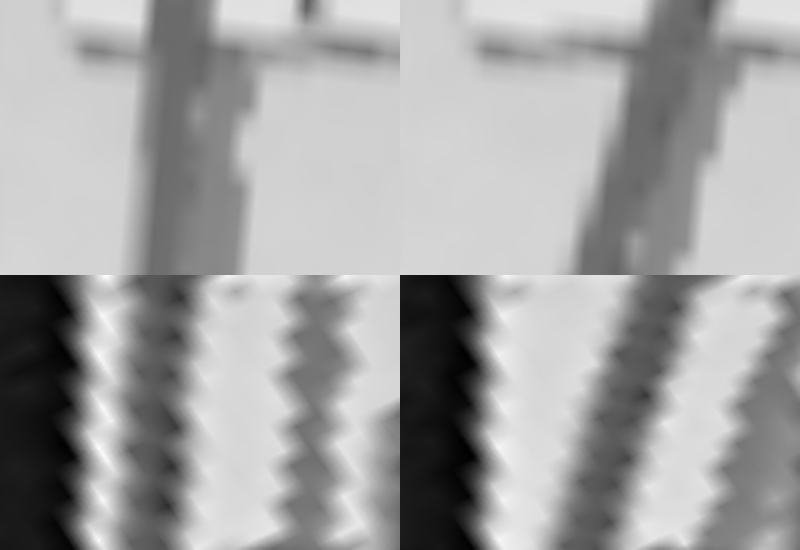

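View pics/pl3z.png

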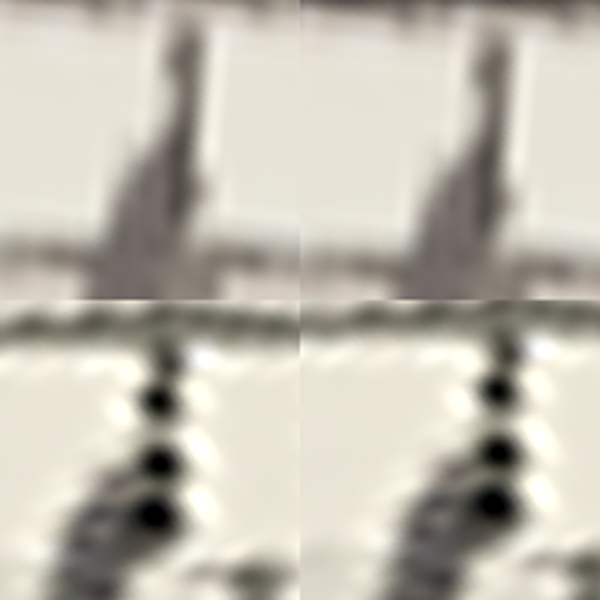

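```bash
python3 st.py; python3 -c "
from h import *
st=ctrl.get_state(); print(st['time'],np.abs(st['dq']).max(),st['contact_force'])
print(workorder.sign_off())"
```

```text
63.5 0.006669495001817346 [-0.34603358  0.04830235  0.18790039]
the job is handed in; nothing more can be done
None
```

I loaded all four grey-capped pots into empty cells, turned the knob to the mark, pushed the run lever over, and handed the job in at 63.5 s. No verdict came back, so the results below are from my own last checks.

**Finding cells:** Pressing on the flaps showed the cells at mixer (-30,-30) and (-30,-90) mm blocked. I found five more empty and did not probe (30, 90).

**Pots:** They went into (30,30), (-30,30), (30,-30) and (30,-90). One pot was knocked a few centimetres aside on the bench while I was loading another, so I measured it again before picking it up. Every cap top now reads about 139–143 mm above the bench (139 expected), and the pots stand upright.

**Knob:** I turned it from about 0.5 to about 3.0 rad, and the leaf tip meets the dark line in both views. My estimates put the tip within about 1.5 mm of the line, against the 3 mm allowed. The two cameras disagreed on the line's position by about 3 mm, so I averaged them. A rough reading of the leaf's slope came out lower than expected, but the leaf's sideways shift and the knob angle agreed with each other.

**Lever:** I pushed it until it pressed back with about 12 N. The ball now sits about 28 mm to the far side, which is its end position.

**Other checks:**
- One flap press on a blocked cell peaked at 83 N at the wrist. That is under the 120 N limit but harder than intended, and I pressed more gently after that.
- The brown look-alike did not move in my measurements. The tip box, beaker, jar and dishes are where they were in the last picture.
- The arm was clear of everything and at rest when I handed in.

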